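Right the fallen sample bottle and fill it at the dispenser

TASK

The capped bottle under the dispenser's spout is full: keep it upright and stand it in the shallow tray. Then pick up the open bottle that has fallen over, stand it upright on the dispenser's base plate with its mouth centred under the spout, let go, and press the dispenser's plunger fully down and let it spring back. Set the bottles down rather than dropping them, don't press the plunger before the open bottle is standing in place, and leave the other things on the bench where they are.

Things in the scene. Friction and masses are not known exactly. Their poses are not given: they have to be found in the camera images.
- open_bottle: Open, empty white plastic bottle lying on one side: square body 48 x 48 mm, 70 mm long, then a 10 mm shoulder and a round neck 32 mm across with a dark 26 mm mouth; 96 mm from foot to mouth, about 0.08 kg. Origin on its axis midway, 48 mm from foot and mouth; z points from foot to mouth, x and y are square to the flat sides, which span z from -48 to +22 mm.
- capped_bottle: The same square bottle with a grey ribbed screw cap 37 mm across, 96 mm tall, about 0.16 kg, standing under the spout. Origin on its axis 48 mm above the foot; z points up, x and y are square to the flat sides.
- dispenser: Fixed round amber bottle, radius 46 mm, collar 160 to 186 mm high, plunger above. Base plate 3 mm thick, 96 mm wide, from x = -165 to +25 mm, dark pad (radius 36 mm) under the spout. Spout: 10 mm bar from the collar along -x at 175 mm height, bent down at x = -110 mm to a tip 151 mm above the bench. Origin on the bottle's axis at bench level; z up, -x towards the spout.
- spout_tip (a point): Lower tip of the spout, 151 mm above the bench and 148 mm above the base plate.
- pad (a point): Centre of the dark pad on top of the base plate, straight under the spout tip, 3 mm above the bench.
- plunger_top (a point): Centre of the flat top of the plunger cap (50 mm across, 18 mm thick), 236 mm above the bench when up; on the dispenser bottle's axis.
- plunger (a joint): Plunger travel: 0 up, 0.014 m fully down; a spring of about 2.5 N at the top and 8 N fully down pushes it back.
- tray: Fixed shallow grey tray, open on top, 150 x 150 mm outside, walls 4 mm thick and 14 mm high, floor 4 mm thick. Origin at the centre of its underside, z up, axes along its sides.
- tip_box: Bystander: low grey box with clear lid, 82 x 62 x 42 mm. Origin at the centre of its underside.
- dishes: Bystander: stack of three round dishes, 80 mm across, 40 mm high. Origin at the centre of the underside.
- beaker: Bystander: glass beaker, 68 mm across, 85 mm high. Origin at the centre of its underside.
- round_bottle: Bystander: round white bottle, 60 mm across, 150 mm high. Origin at the centre of its underside.
- jar: Bystander: small amber jar with black lid, 44 mm across, 58 mm high. Origin at the centre of its underside.
- timer: Bystander: flat bench timer, 65 x 85 x 20 mm. Origin at the centre of its underside.
There are look-alikes about, which are no part of the job. Leave any blue or green look-alike of the capped_bottle alone.

How it is judged:
By the outcome, as a careful person would: the job done as asked, in the order asked, and still so for the second after the job is handed in, with the robot touching nothing.
It also fails if it takes over 72 s, if anything falls off the work surface, if the arm or the gripper's body presses on something with over 40 N, if the wrist force passes 120 N, or if a joint passes its speed limit or range.

ROBOT

A 7-joint arm with a two-finger parallel gripper is mounted at the origin on the work surface. World frame = base frame: x ahead of the robot, y to its left, z up, the work surface at z = 0. Lengths are in mm, angles in rad, forces in N, time in s.
With the tool pointing down it reaches from about 400 to 875 mm from the base axis. Payload 4.4 kg.
Tool frame: the origin (TCP) lies at the very end of the fingers, on their centre line; the grasp point (between the pads) lies 19 mm behind it; z points along the fingers, y is the line along which they close (so a half turn about z gives the same grasp; the last joint's range is limited). The gripper opens to 85 mm and grips with 20 to 120 N. Pads are 22 mm wide; open, the fingers measure 114 mm over their backs; the gripper's body (76 mm by 85 mm) begins 54 mm behind the grasp point. The pads swing forward as they close: fully open they stand 13 mm farther back than shut.
Start: joints at [-1.329, 0.628, 0.038, 1.517, -0.027, 0.996, -0.02], TCP at [196.902, 619.474, 231.313] pointing down, gripper open.
Joint ranges: [-3.06, 3.06], [-0.37, 2.12], [-1.25, 1.32], [0.18, 2.47], [-1.1, 4.24], [0.23, 1.98], [-2.94, 2.94]. Speed limits (rad/s): [2.57, 2.57, 3.14, 3.14, 3.14, 3.14, 3.14].

INTERFACE

Orientations are given as [roll, pitch, yaw] about the fixed x, y, z axes, in that order (R = Rz(yaw) Ry(pitch) Rx(roll)).
In Python, from cell import read_state, get_image, camera_info, finish_job gives the robot as it stands.
- The arm moves only by the tool play_rows, never from a script. Its argument "deltas" is one flat list of numbers, 7 for each row, row after row: the shift along the tool's x, y, z in mm, then the turn, a rotation vector about the tool's x, y, z in rad, then the opening, from 0 (shut) to 1 (fully open). In form: [dx, dy, dz, ax, ay, az, grip, dx, dy, dz, ax, ay, az, grip, ...]. A call has 1 to 10 rows; each row is the pose to reach, as a shift and turn from the pose commanded when the call began, along the tool's axes at that moment; what a row does not reach only later rows make up. A row lasts 1/8 s, in which the tool goes at most 62.5 mm and 10.7 degrees, less where a joint would pass 70% of its speed; a pose out of reach is approached as far as the arm can. A call with a gripper value outside its range is refused whole. The fingers move at their own pace and stop on an object; the grip force is fixed at half the most. Time passes only in rows, so rows that repeat a pose let the fingers close. It gives the time, the measured TCP pose, the force, the opening and the grip force at its end, in the units of the state.
- read_state(): the state, without advancing time (a new reading comes with each control period).
- get_image(name): name is "side" or "top"; returns the picture (420x560x3 uint8, red, green, blue); there is no depth.
- camera_info(name): a dict with "fx", "fy", "cx", "cy" (pixels), "T" (4x4, takes a point from camera to world coordinates). Camera axes: x right, y down, z forward; pixel columns grow to the right and rows downward; lengths in mm; the calibration is good to about 2 mm. A picture is of the moment at which its call begins. camera_info takes no time and is no camera call.
- finish_job(): hands the job in; it is judged then, once.
The state is a dict: "clock": time; "qpos": joint angles; "qd": joint speeds; "tau": joint torques, N m; "eef_pos": TCP position; "tool_rot": TCP orientation; "force": force on the tool from outside, world axes, zero at the start; "torque": the same for the moment, N m; "width": finger opening in mm; "gripper_force": force on a finger pad.
Only numpy, scipy, OpenCV 4.12 (cv2) and the standard library are available. Lean on these libraries where they do the work, as an engineer would, in place of code of your own. Each camera call takes 0.05 s, during which the arm holds its last target. There are 200 camera calls.

## Working session

There is one attempt and no reset: what is moved stays moved. The work goes in short steps, Python scripts to look and compute and a tool call to move; the robot and the scene stay as the last step left them, time stands still between calls to the robot, and variables do not carry over. Pictures are saved under pics/ and viewed, at most 10 in all, crops included, and the job is handed in when it is done.

Besides the shell and the picture viewer there is one more tool, called after "Request:" by a JSON object that holds its "api" and its "payload", one argument or row to a line. play_rows: Moves the arm, as the interface text tells. Its arguments: {"type":"object","properties":{"deltas":{"type":"array"}},"required":["deltas"]}

```bash
mkdir -p pics; ls; python3 - <<'E'
from cell import *
import cv2,numpy as np
for n in("side","top"):
    im=get_image(n); cv2.imwrite(f"pics/{n}0.png",im[:,:,::-1]); c=camera_info(n); print(n,c['fx'],c['fy'],c['cx'],c['cy']);print(np.round(c['T'],3))
print(read_state())
E
```

```text
pics
side 498.0625645187979 498.0625645187979 281.1594207988418 207.33570662740883
[[ 7.4200e-01 -4.0200e-01  5.3600e-01 -7.7410e+01]
 [-6.7000e-01 -4.3600e-01  6.0100e-01 -7.3894e+02]
 [-8.0000e-03 -8.0500e-01 -5.9300e-01  8.9481e+02]
 [ 0.0000e+00  0.0000e+00  0.0000e+00  1.0000e+00]]
top 473.983559530783 473.983559530783 283.5809405608781 205.58587083130618
[[ 4.000000e-03 -9.960000e-01  9.100000e-02  4.680210e+02]
 [-1.000000e+00 -3.000000e-03  1.200000e-02 -1.269400e+01]
 [-1.100000e-02 -9.100000e-02 -9.960000e-01  1.178446e+03]
 [ 0.000000e+00  0.000000e+00  0.000000e+00  1.000000e+00]]
{'clock': 0.1, 'qpos': array([-1.32880903,  0.62921276,  0.0384185 ,  1.51827465, -0.02700038,
        0.9963009 , -0.0199905 ]), 'qd': array([-0.0011561 ,  0.00023282,  0.00206403, -0.0019248 ,  0.00044197,
       -0.0019908 , -0.00056384]), 'tau': array([ 2.41113390e-03, -5.64535010e+01,  1.23009112e+00, -1.93973923e+01,
        1.11987421e-02,  5.47053030e-03,  5.31535349e-06]), 'eef_pos': array([196.70412603, 618.9339099 , 230.50492642]), 'tool_rot': array([-3.13991388e+00, -9.12148996e-07,  2.83383575e+00]), 'force': array([0.12581174, 0.1964174 , 0.2298519 ]), 'torque': array([-0.06400638,  0.00137316,  0.01992313]), 'gripper_force': 0.0, 'width': 85.53453308817927}
```

View pics/side0.png

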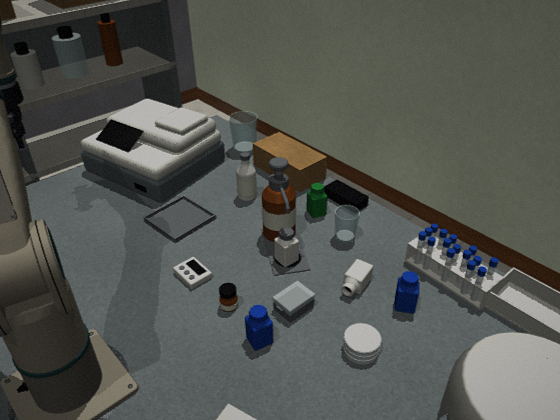

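View pics/top0.png

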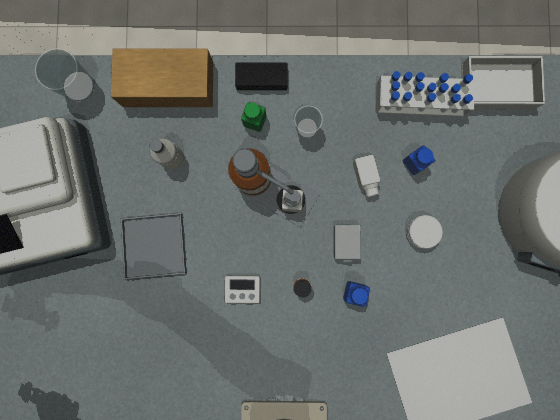

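Side view: the capped bottle stands under the spout at (288,248), the open bottle lies at (357,278), and the tray is at (180,218). Top view: capped bottle (291,198), open bottle (368,175) with its neck at (372,190), tray (154,246), dispenser axis about (249,170).

Things that could be mistaken for the bottles (top pixels):
- Blue bottles at (420,159) and (357,294)
- Green bottle at (254,116)
- Round white bottle at (163,152)

I choose the white square bottle with the grey cap on the pad, and the white one lying down. I'll check both in a crop.

```bash
cat > h.py <<'E'
from cell import *
import numpy as np, cv2
from scipy.spatial.transform import Rotation as R
def ray(n,uv):
    c=camera_info(n);T=np.array(c['T']);u,v=uv
    return T[:3,3],T[:3,:3]@np.array([(u-c['cx'])/c['fx'],(v-c['cy'])/c['fy'],1])
def onz(n,uv,z):
    o,d=ray(n,uv);return o+d*(z-o[2])/d[2]
def proj(n,p):
    c=camera_info(n);T=np.array(c['T']);q=T[:3,:3].T@(np.array(p,float)-T[:3,3])
    return np.array([c['fx']*q[0]/q[2]+c['cx'],c['fy']*q[1]/q[2]+c['cy']])
def two(a,b):
    (o1,d1),(o2,d2)=ray("side",a),ray("top",b)
    s=np.linalg.lstsq(np.c_[d1,-d2],o2-o1,rcond=None)[0]
    p,q=o1+s[0]*d1,o2+s[1]*d2
    return (p+q)/2,np.linalg.norm(p-q)
E
python3 - <<'E'
from h import *
t=cv2.imread("pics/top0.png");s=cv2.imread("pics/side0.png")
a=cv2.resize(t[140:220,225:395],None,fx=4.7,fy=4.7,interpolation=cv2.INTER_CUBIC)[:,:800]
b=cv2.resize(s[190:300,240:400],None,fx=5,fy=5,interpolation=cv2.INTER_CUBIC)
cv2.imwrite("pics/cropt.png",a);cv2.imwrite("pics/crops.png",b)
for n,uv,z in[("capped cap",(291,198),96),("plunger",(245,161),236)]:print(n,onz("top",uv,z).round(1))
# white open bottle mask
hsv=cv2.cvtColor(t,cv2.COLOR_BGR2HSV)
for nm,im,box in(("top",t,(345,145,395,205)),("side",s,(335,255,380,300))):
    x0,y0,x1,y1=box;h=cv2.cvtColor(im,cv2.COLOR_BGR2HSV)[y0:y1,x0:x1]
    m=((h[...,2]>140)&(h[...,1]<60)).astype(np.uint8)
    cs,_=cv2.findContours(m,0,1);c=max(cs,key=cv2.contourArea)+np.array([x0,y0])
    print(nm,cv2.contourArea(c),cv2.minAreaRect(c),cv2.boundingRect(c))
# tray: edges by hand
for uv in[(122,219),(184,213),(186,274),(125,279)]:print("tray",onz("top",uv,14).round(1))
E
```

```text
capped cap [584.7 -17.1  96. ]
plunger [644.3  76.4 236. ]
top 577.0 ((368.8653564453125, 175.17308044433594), (39.37989807128906, 18.7690372467041), 74.74488067626953) (355, 155, 25, 41)
side 412.0 ((355.760009765625, 273.32000732421875), (17.600000381469727, 32.80000305175781), 36.869895935058594) (344, 259, 29, 31)
tray [540.1 399.9  14. ]
tray [555.4 246.7  14. ]
tray [406.2 238.3  14. ]
tray [393.4 387.3  14. ]
```

View pics/cropt.png

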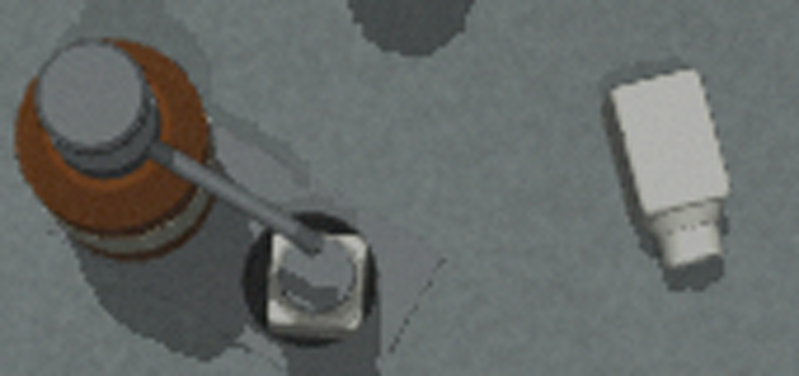

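View pics/crops.png

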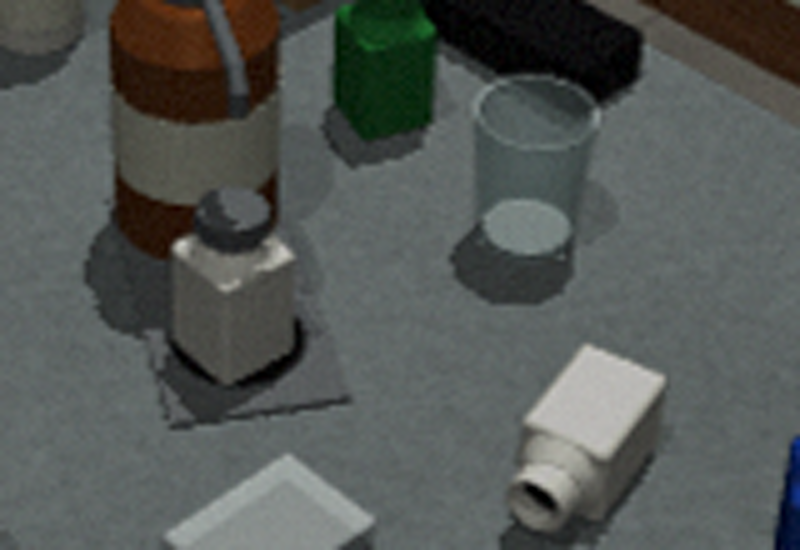

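Crops: the grey-capped white bottle stands on the dark pad (pad centre at top px ≈(291,199)), with the spout tip above it at side px (288,212). The open bottle lies with its dark mouth towards the robot, body corners at top px ≈(355–380,155–183). Both choices fit the description.

```bash
python3 - <<'E'
from h import *
T=lambda p:(p[0]/4.7+225,p[1]/4.7+140); S=lambda p:(p[0]/5+240,p[1]/5+190)
print("tip",two(S((238,110)),T((316,246))))
print("tip z151",onz("side",S((238,112)),151),onz("top",T((318,243)),151))
print("plunger",onz("top",T((95,92)),236),"pad",onz("top",T((311,279)),3))
print("cap top",onz("side",S((238,207)),99),onz("top",T((317,276)),99))
for nm,ps,z in(("body top",[(172,245),(232,290),(295,255)],73),("foot",[(177,345),(228,383),(296,345)],3)):
    q=np.array([onz("side",S(p),z)[:2] for p in ps]);print(nm,q.round(1).tolist(),"mid",((q[0]+q[2])/2).round(1),[np.degrees(np.arctan2(*(b-a)[::-1])).round(1) for a,b in((q[0],q[1]),(q[1],q[2]))])
q=np.array([onz("top",T(p),73)[:2] for p in[(272,236),(365,238),(359,329),(268,328)]]);print("top-sq",q.round(1).tolist(),q.mean(0).round(1))
# open bottle: upper face corners (z=48)
q=np.array([onz("top",T(p),48)[:2] for p in[(612,88),(696,69),(728,192),(640,212)]]);print("open top face",q.round(1).tolist(),q.mean(0).round(1),[np.degrees(np.arctan2(*(b-a)[::-1])).round(1) for a,b in((q[0],q[3]),(q[1],q[2]))])
print("mouth end neck top",onz("top",T((695,262)),24))
q=np.array([onz("side",S(p),48)[:2] for p in[(590,345),(665,380),(607,463),(525,420)]]);print("open face side",q.round(1).tolist(),q.mean(0).round(1))
E
```

```text
tip (array([589.02041276, -18.36145368, 157.28734426]), np.float64(3.507090540877183))
tip z151 [592.04747363 -12.50802096 151.        ] [592.56644245 -20.41399659 151.        ]
plunger [647.22201947  76.05197794 236.        ] pad [591.26920136 -17.86143609   3.        ]
cap top [584.74619991 -20.4056429   99.        ] [582.68168321 -20.3579039   99.        ]
body top [[560.7, 3.3], [559.6, -43.2], [601.5, -45.0]] mid [581.1 -20.8] [np.float64(-91.3), np.float64(-2.5)]
foot [[562.6, 3.2], [562.7, -36.6], [608.9, -39.4]] mid [585.8 -18.1] [np.float64(-89.8), np.float64(-3.5)]
top-sq [[605.5, 2.0], [604.6, -44.5], [559.0, -41.5], [559.3, 3.8]] [582.1 -20. ]
open top face [[685.6, -171.9], [695.6, -215.1], [631.9, -230.5], [621.5, -185.6]] [ 658.6 -200.8] [np.float64(-168.0), np.float64(-166.3)]
mouth end neck top [ 598.57034431 -217.51581074   24.        ]
open face side [[682.8, -174.4], [690.6, -216.2], [625.7, -234.4], [618.8, -188.5]] [ 654.5 -203.4]
```

Request:
{"api": "play_rows", "payload": {
  "deltas": [0,0,0,0.17,0,0,1,0,0,0,0.34,0,0,1]
}}

```text
clock: 0.35
eef_pos: [196.7, 619.2, 232.5]
tool_rot: [-2.798, -0.0, 2.834]
force: [0.8, 1.8, -0.3]
width: 85.4
gripper_force: 0.0
```

Request:
{"api": "play_rows", "payload": {
  "deltas": [0,0,0,-0.17,0,0,1,0,0,0,-0.34,-0.05,0,1,0,0,0,-0.34,-0.2,0,1]
}}

```text
clock: 0.72
eef_pos: [200.4, 613.8, 230.0]
tool_rot: [-3.134, 0.202, 2.863]
force: [0.2, 0.3, 0.5]
width: 85.2
gripper_force: 0.0
```

```bash
python3 -c "
from h import *
s=read_state();print(s['qpos'].round(3),s['eef_pos'],s['tool_rot'],s['clock'])"
```

```text
[-1.49   0.64   0.142  1.531  0.138  1.004 -0.159] [200.35808929 613.8050278  229.98170524] [-3.13444272  0.20152426  2.86287222] 0.725
```

```bash
cat >> h.py <<'E'
def rot(z,y):
    z=np.array(z,float);z/=np.linalg.norm(z);y=np.array(y,float);y-=z*(y@z);y/=np.linalg.norm(y)
    return np.c_[np.cross(y,z),y,z]
def cur():
    s=read_state();return s['eef_pos'],R.from_euler('xyz',s['tool_rot']).as_matrix(),s
def delta(p,M,p0,M0):
    return (M0.T@(np.array(p)-p0)).round(1).tolist(), R.from_matrix(M0.T@M).as_rotvec().round(3).tolist()
def hd(yaw,pitch,side=1):  # heading yaw deg, pitch deg below horizontal, y left(+1)/right
    a,b=np.radians([yaw,pitch]);return rot([np.cos(a)*np.cos(b),np.sin(a)*np.cos(b),-np.sin(b)],[-side*np.sin(a),side*np.cos(a),0])
E
python3 - <<'E'
from h import *
p,M,s=cur()
W=rot([.47*.8,-.88*.8,-.6],[.88,.47,0]);pw=[380,230,280]
print("A->W",delta(pw,W,p,M))
B=hd(-2,40);pb=np.array([595,-20.5,41])-100*B[:,2];print(pb)
print("W->B",delta(pb,B,pw,W))
print([onz("top",u,z).round() for u,z in(((347,240),42),((303,287),58),((242,290),20))])
E
```

```text
A->W ([-282.7, -319.5, 9.0], [0.431, -0.682, 0.694])
[518.44222105 -17.82654345 105.27876097]
W->B ([-30.9, 5.4, 331.9], [-0.819, 0.049, -0.65])
[array([ 490., -151.,   42.]), array([380., -46.,  58.]), array([369., 100.,  20.])]
```

Request:
{"api": "play_rows", "payload": {
  "deltas": [-35,-40,1,0.054,-0.085,0.087,1,-71,-80,2,0.108,-0.17,0.174,1,-106,-120,3,0.162,-0.256,0.26,1,-141,-160,5,0.216,-0.341,0.347,1,-177,-200,6,0.269,-0.426,0.434,1,-212,-240,7,0.323,-0.512,0.52,1,-247,-280,8,0.377,-0.597,0.607,1,-283,-319,9,0.431,-0.682,0.694,1,-283,-319,9,0.431,-0.682,0.694,1]
}}

```text
clock: 1.85
eef_pos: [380.0, 233.5, 278.4]
tool_rot: [-3.138, 0.923, 2.064]
force: [-0.8, 0.5, -0.7]
width: 85.1
gripper_force: 0.0
```

```bash
python3 - <<'E'
from h import *
p,M,s=cur();print(s['qpos'].round(3))
B=hd(-2,40);pb=np.array([595,-20.5,41])-100*B[:,2]
print("->B",delta(pb,B,p,M))
E
```

```text
[-1.55   0.687  0.64   1.926  0.462  1.14  -0.748]
->B ([-35.1, 4.0, 333.3], [-0.818, 0.045, -0.65])
```

Request:
{"api": "play_rows", "payload": {
  "deltas": [-4,0,37,-0.091,0.005,-0.072,1,-8,1,74,-0.182,0.01,-0.144,1,-12,1,111,-0.273,0.015,-0.217,1,-16,2,148,-0.364,0.02,-0.289,1,-19,2,185,-0.455,0.025,-0.361,1,-19,2,185,-0.455,0.025,-0.361,1]
}}

```text
clock: 2.6
eef_pos: [428.9, 87.3, 163.1]
tool_rot: [-2.814, 0.885, 2.736]
force: [-1.0, -0.9, -1.7]
width: 85.5
gripper_force: 0.0
```

```bash
python3 - <<'E'
from h import *
p,M,s=cur();print(s['qpos'].round(3))
B=hd(-2,40);pb=np.array([595,-20.5,41])-100*B[:,2]
print("->B",delta(pb,B,p,M))
E
```

```text
[-1.167  0.755  0.306  2.411  1.342  0.724 -1.255]
->B ([-33.6, -15.5, 145.1], [-0.611, -0.027, -0.238])
```

Request:
{"api": "play_rows", "payload": {
  "deltas": [-6,-3,30,-0.1,-0.004,-0.04,1,-12,-6,60,-0.2,-0.009,-0.08,1,-18,-9,90,-0.3,-0.013,-0.12,1,-24,-12,115,-0.4,-0.018,-0.16,1,-29,-14,135,-0.5,-0.022,-0.2,1,-34,-15,145,-0.611,-0.027,-0.238,1,-34,-15,145,-0.611,-0.027,-0.238,1]
}}

```text
clock: 3.48
eef_pos: [561.0, 1.6, 100.2]
tool_rot: [-2.852, 0.736, -3.126]
force: [0.4, 1.1, -0.6]
width: 85.2
gripper_force: 0.0
```

```bash
cat > go.py <<'E'
import sys
from h import *
p,M,s=cur();print(s['qpos'].round(3),s['clock'].__round__(2))
yaw,pitch,side,x,y,z,back=map(float,sys.argv[1:8])
B=hd(yaw,pitch,side);pb=np.array([x,y,z])-back*B[:,2]
print(pb.round(1),delta(pb,B,p,M))
E
python3 go.py -2 40 1 595 -20.5 41 100
```

```text
[ 0.36   1.176 -1.229  2.463  2.047  1.687 -0.661] 3.48
[518.4 -17.8 105.3] ([28.3, -27.2, -25.8], [-0.253, -0.13, 0.055])
```

```bash
cat > kin.py <<'E'
import numpy as np
from scipy.spatial.transform import Rotation as R
from scipy.optimize import least_squares
D=[([-1.32881,.62921,.03842,1.51827,-.0270,.9963,-.02],(196.7,618.93,230.5),(-3.13991,0,2.83384)),
([-1.49,.64,.142,1.531,.138,1.004,-.159],(200.36,613.81,229.98),(-3.13444,.20152,2.86287)),
([-1.55,.687,.64,1.926,.462,1.14,-.748],(380,233.5,278.4),(-3.138,.923,2.064)),
([-1.167,.755,.306,2.411,1.342,.724,-1.255],(428.9,87.3,163.1),(-2.814,.885,2.736)),
([.36,1.176,-1.229,2.463,2.047,1.687,-.661],(561,1.6,100.2),(-2.852,.736,-3.126))]
def fk(q,P,full=False):
    ax='zyzyzyz';sg=[-1,1,-1,1,-1,1,-1]
    off=[(0,0,P[0]),(0,0,0),(P[1],P[2],P[3]),(0,0,0),(P[4],P[5],P[6]),(0,0,0),(P[7],P[8],P[9])]
    p=np.array([0,0,P[0]]);M=R.identity();pts=[]
    for i in range(7):
        M=M*R.from_euler(ax[i],sg[i]*q[i]+(P[10] if i==0 else P[11] if i==6 else 0))
        if i in(1,3,5):p=p+M.apply(off[i+1]);pts.append(p)
    return (p,M,pts) if full else (p,M)
def res(P):
    o=[]
    for q,p,e in D:
        a,M=fk(q,P);o+=list(a-p)+list(300*(M.inv()*R.from_euler('xyz',e)).as_rotvec())
    return o
lo=np.array([-3.06,-.37,-1.25,.18,-1.1,.23,-2.94]);hi=np.array([3.06,2.12,1.32,2.47,4.24,1.98,2.94])
try:P=np.load('P.npy')
except Exception:
    P=min((least_squares(res,[360,0,0,455,0,0,455,0,0,250,b,c]) for b in(0,3.1) for c in(-1.57,1.57,0,3.1)),key=lambda r:r.cost)
    print(P.cost,P.x.round(2));P=P.x;np.save('P.npy',P)
def ik(p,M,q0):
    M=R.from_matrix(M);q0=np.clip(q0,lo+.03,hi-.03)
    f=lambda q:np.r_[fk(q,P)[0]-p,300*(fk(q,P)[1].inv()*M).as_rotvec(),1*(q[2])]
    r=least_squares(f,q0,bounds=(lo,hi));return r.x,np.abs(r.fun[:6]).max()
E
python3 -c "
from kin import *
print(np.round(res(P),1).reshape(5,6))
from h import hd
for nm,a in dict(pre=(-2,40,1,595,-20.5,41,100),gr=(-2,40,1,595,-20.5,41,0)).items():
  for y in(0,45,90):
    B=hd(*a[:3]);q,e=ik(np.array(a[3:6])-a[6]*B[:,2],B,[0+np.radians(0),.8,0,2.2,3.1,.9,1.5]);print(nm,q.round(2),e.round(1));break
"
```

```text
0.20351330453981423 [ 3.3673e+02  8.0000e-02 -1.1210e+01  5.5871e+02 -1.3000e-01 -1.6270e+01
  3.8215e+02 -8.0000e-02 -4.0000e-01  3.5015e+02  6.2800e+00  1.5700e+00]
[[-0.1  0.   0.   0.  -0.  -0.1]
 [ 0.1 -0.  -0.1 -0.   0.2 -0. ]
 [ 0.   0.1  0.2  0.3 -0.1 -0.1]
 [-0.1 -0.  -0.1 -0.  -0.1  0.1]
 [-0.  -0.  -0.  -0.3 -0.   0.1]]
pre [ 0.69  1.08 -1.25  2.47  2.23  1.23 -0.48] 51.4
gr [ 0.7   1.49 -1.25  2.47  2.59  1.58 -0.36] 8.2
```

```bash
cat > scan.py <<'E'
from kin import *
from h import hd
rng=np.random.default_rng(0)
def best(p,M,n=14):
    c=[]
    for _ in range(n):
        q,e=ik(p,M,rng.uniform(lo,hi))
        if e<1:
            m=np.min(np.minimum(q-lo,hi-q)[[1,2,3,4,5,6]]);c.append((m,q.round(2)))
    return max(c,key=lambda t:t[0]) if c else None
if __name__=="__main__":
    for yaw in(-2,88,-92):
        for pitch in(25,35,45):
            for side in(1,-1):
                B=hd(yaw,pitch,side)
                for back in(0,100):
                    b=best(np.array([583,-20,53])+(17-back)*B[:,2],B)
                    print("cap",yaw,pitch,side,back,b and (round(b[0],2),b[1].tolist()))
E
time timeout 500 python3 scan.py
```

```text
cap -2 25 1 0 None
cap -2 25 1 100 None
cap -2 25 -1 0 None
cap -2 25 -1 100 None
cap -2 35 1 0 None
cap -2 35 1 100 None
cap -2 35 -1 0 None
cap -2 35 -1 100 None
cap -2 45 1 0 (np.float64(0.0), [0.15, 0.98, -0.28, 2.47, 2.92, 1.1, -1.34])
cap -2 45 1 100 None
cap -2 45 -1 0 (np.float64(0.0), [0.15, 0.98, -0.28, 2.47, 2.92, 1.1, 1.8])
cap -2 45 -1 100 None
cap 88 25 1 0 (np.float64(0.08), [0.47, 1.18, -0.0, 1.59, -1.02, 1.31, -1.92])
cap 88 25 1 100 (np.float64(0.21), [0.59, 1.15, -0.0, 1.46, -0.89, 1.45, -2.02])
cap 88 25 -1 0 (np.float64(0.08), [0.47, 1.18, -0.0, 1.59, -1.02, 1.31, 1.22])
cap 88 25 -1 100 (np.float64(0.21), [0.59, 1.15, -0.0, 1.46, -0.89, 1.45, 1.12])
cap 88 35 1 0 (np.float64(0.12), [0.43, 1.09, -0.0, 1.65, -0.98, 1.15, -1.97])
cap 88 35 1 100 (np.float64(0.26), [0.54, 1.03, -0.0, 1.55, -0.84, 1.29, -2.08])
cap 88 35 -1 0 (np.float64(0.12), [0.43, 1.09, -0.0, 1.65, -0.98, 1.15, 1.17])
cap 88 35 -1 100 (np.float64(0.26), [0.54, 1.03, -0.0, 1.55, -0.84, 1.29, 1.07])
cap 88 45 1 0 (np.float64(0.18), [0.37, 1.0, -0.0, 1.71, -0.92, 0.99, -2.05])
cap 88 45 1 100 (np.fl
[... 510 characters left out ...]
46, 0.82, 1.48, 1.99])
cap -92 35 1 0 (np.float64(0.8), [-0.45, 1.09, 0.0, 1.66, 0.9, 1.18, -1.19])
cap -92 35 1 100 (np.float64(0.66), [-0.55, 1.03, 0.0, 1.55, 0.78, 1.32, -1.1])
cap -92 35 -1 0 (np.float64(0.8), [-0.45, 1.09, 0.0, 1.66, 0.9, 1.18, 1.95])
cap -92 35 -1 100 (np.float64(0.66), [-0.55, 1.03, 0.0, 1.55, 0.78, 1.32, 2.05])
cap -92 45 1 0 (np.float64(0.76), [-0.39, 1.0, -0.0, 1.71, 0.86, 1.02, -1.12])
cap -92 45 1 100 (np.float64(0.81), [-0.49, 0.92, 0.0, 1.63, 0.73, 1.17, -1.02])
cap -92 45 -1 0 (np.float64(0.76), [-0.39, 1.0, -0.0, 1.71, 0.86, 1.02, 2.03])
cap -92 45 -1 100 (np.float64(0.81), [-0.49, 0.92, 0.0, 1.63, 0.73, 1.17, 2.12])
real	1m52.261s
user	1m52.239s
sys	0m0.130s
```

```bash
cat > scan2.py <<'E'
from scan import *
for al in(30,38,45):
    for side in(1,-1):
        B=hd(13,90-al,side);b=best(np.array([640,-206,28])+17*B[:,2],B,10);print("open",al,side,b and (round(b[0],2),b[1].tolist()))
    for yaw in(40,65,90,110):
        B=hd(yaw,al,1);b=best(np.array([591,-18,56])+17*B[:,2],B,8);print("place",al,yaw,b and (round(b[0],2),b[1].tolist()))
for yaw in(-60,-30,90,130):
        B=hd(yaw,40,1);b=best(np.array([474,318,56])+17*B[:,2],B,8);print("tray",yaw,b and (round(b[0],2),b[1].tolist()))
E
timeout 560 python3 scan2.py
```

```text
open 30 1 (np.float64(0.0), [-0.24, 1.45, 1.32, 2.0, 4.24, 1.52, -2.66])
open 30 -1 (np.float64(0.02), [0.42, 0.9, -0.0, 1.98, 4.22, 0.35, 1.09])
place 30 40 (np.float64(0.05), [0.44, 1.08, -0.0, 2.25, 4.19, 1.14, -1.38])
place 30 65 (np.float64(0.0), [1.15, 1.47, -1.16, 1.91, 0.42, 0.36, 2.94])
place 30 90 (np.float64(0.13), [0.44, 1.14, -0.0, 1.58, -0.97, 1.26, -1.97])
place 30 110 (np.float64(0.38), [0.36, 1.21, -0.0, 1.3, -0.72, 1.5, -2.03])
open 38 1 (np.float64(0.26), [0.47, 0.93, -0.0, 2.06, 3.98, 0.55, -1.75])
open 38 -1 (np.float64(0.26), [0.47, 0.93, -0.0, 2.06, 3.98, 0.55, 1.39])
place 38 40 (np.float64(0.08), [0.38, 0.99, -0.0, 2.24, 4.16, 0.96, -1.47])
place 38 65 (np.float64(0.0), [0.77, 1.07, -0.51, 1.94, -1.1, 0.52, -2.04])
place 38 90 (np.float64(0.17), [0.4, 1.07, -0.0, 1.63, -0.93, 1.13, -2.02])
place 38 110 (np.float64(0.42), [0.33, 1.14, -0.0, 1.38, -0.68, 1.36, -2.05])
open 45 1 (np.float64(0.33), [0.51, 0.99, -0.0, 2.11, 3.91, 0.75, -1.62])
open 45 -1 (np.float64(0.33), [0.51, 0.99, -0.0, 2.11, 3.91, 0.75, 1.52])
place 45 40 (np.float64(0.08), [0.33, 0.92, -0.0, 2.22, 4.16, 0.79, -1.56])
place 45 65 (np.float64(0.0), [0.96, 1.18, -0.94, 1.94, 0.23, 0.27, 2.94])
place 45 90 (np.float64(0.21), [0.36, 1.01, -0.0, 1.67, -0.89, 1.02, -2.08])
place 45 110 (np.float64(0.46), [0.3, 1.07, -0.0, 1.45, -0.64, 1.24, -2.08])
tray -60 (np.float64(0.79), [-1.04, 1.04, -0.0, 1.68, 0.83, 1.13, -1.16])
tray -30 (np.float64(0.43), [-1.11, 0.98, -0.0, 2.04, 1.41, 0.89, -1.41])
tray 90 (np.float64(0.0), [0.5, 1.35, -1.15, 2.11, 1.59, 0.23, 1.57])
tray 130 (np.float64(0.24), [-0.23, 1.05, -0.0, 1.65, -0.86, 1.12, -2.01])
```

```bash
cat > scan3.py <<'E'
from scan import *
for yaw in(-60,-45,-30,-15):
    B=hd(yaw,40,1);b=best(np.array([591,-18,56])+17*B[:,2],B,10);print("place",yaw,b and (round(b[0],2),b[1].tolist()))
for yaw in(100,108,116):
    B=hd(yaw,40,-1);b=best(np.array([474,318,56])+17*B[:,2],B,10);print("tray",yaw,b and (round(b[0],2),b[1].tolist()))
from h import *
p,M,s=cur()
W=rot([.1,-.79,-.6],[.99,.12,0]);pw=np.array([450,60,260]);print("W'",delta(pw,W,p,M),best(pw,W))
E2=rot([0,.01,-1],[.99,-.3,0]);pe=np.array([500,-180,260]);print(delta(pe,E2,pw,W),best(pe,E2))
E
python3 scan3.py
```

```text
place -60 (np.float64(0.41), [-0.47, 0.98, -0.0, 2.06, 1.53, 0.87, -1.43])
place -45 (np.float64(0.24), [-0.44, 0.97, -0.0, 2.23, 1.96, 0.89, -1.64])
place -30 (np.float64(0.1), [-0.36, 0.99, -0.0, 2.37, 2.37, 1.02, -1.77])
place -15 (np.float64(0.0), [-0.22, 1.02, -0.0, 2.47, 2.75, 1.19, -1.74])
tray 100 (np.float64(0.0), [0.18, 1.06, -0.56, 2.0, -1.1, 0.44, 1.11])
tray 108 (np.float64(0.0), [-0.02, 1.01, -0.26, 1.91, -1.1, 0.74, 1.16])
tray 116 (np.float64(0.01), [-0.2, 1.01, -0.0, 1.82, -1.09, 0.99, 1.2])
W' ([-25.8, 2.7, -201.5], [0.815, -0.011, 0.978]) (np.float64(0.526375817122636), array([-0.73,  0.62, -0.  ,  1.94,  0.74,  1.31, -1.09]))
([-147.0, 19.9, 195.2], [0.197, 0.921, 0.387]) (np.float64(0.6608115239243573), array([ 0.3 ,  0.43, -0.  ,  1.81, -0.01,  0.91,  0.01]))
```

Request:
{"api": "play_rows", "payload": {
  "deltas": [-1,0,-25,0.05,0,0.06,1,-3,0,-50,0.14,0,0.17,1,-7,1,-75,0.24,0,0.29,1,-11,1,-100,0.34,0,0.41,1,-15,2,-125,0.45,0,0.54,1,-19,2,-155,0.57,0,0.68,1,-23,3,-180,0.69,0,0.83,1,-26,3,-200,0.815,0,0.978,1,-26,3,-200,0.815,0,0.978,1,-26,3,-200,0.815,0,0.978,1]
}}

```text
clock: 4.72
eef_pos: [449.7, 59.7, 258.9]
tool_rot: [-3.132, 0.924, 1.702]
force: [-0.2, -0.1, 0.5]
width: 85.3
gripper_force: 0.0
```

```bash
python3 - <<'E'
from h import *
p,M,s=cur();print(s['qpos'].round(2))
E2=rot([0,.01,-1],[.99,-.3,0]);pe=np.array([500,-180,260]);print(delta(pe,E2,p,M))
E
```

```text
[-0.08  0.89 -1.12  1.92  1.    1.93 -1.54]
([-148.1, 20.4, 194.0], [0.189, 0.921, 0.39])
```

Request:
{"api": "play_rows", "payload": {
  "deltas": [-19,3,24,0.024,0.115,0.049,1,-37,5,48,0.047,0.23,0.097,1,-56,8,73,0.071,0.345,0.146,1,-74,10,97,0.095,0.46,0.195,1,-93,13,121,0.118,0.576,0.244,1,-111,15,145,0.142,0.69,0.293,1,-130,18,170,0.165,0.806,0.341,1,-148,20,194,0.189,0.921,0.39,1,-148,20,194,0.189,0.921,0.39,1]
}}

```text
clock: 5.85
eef_pos: [496.8, -185.8, 257.9]
tool_rot: [-3.136, -0.009, 1.265]
force: [-0.3, 0.3, -0.1]
width: 85.4
gripper_force: 0.0
```

```bash
python3 - <<'E'
from h import *
from kin import ik,lo,hi
p,M,s=cur();print(s['qpos'].round(2))
B=hd(88,45,-1);pb=np.array([583,-22,53])+(17-110)*B[:,2]
print(pb,delta(pb,B,p,M))
q,e=ik(pb,B,s['qpos']);print(q.round(2),e)
E
```

```text
[ 1.04  0.7  -1.21  1.79  0.7   1.17 -0.7 ]
[580.70497662 -87.72087087 118.76093065] ([117.6, 51.2, 140.0], [0.102, 0.771, -0.259])
[ 0.49  0.91 -0.    1.61 -0.77  1.16  0.97] 2.7000623958883807e-13
```

```bash
cat > sim.py <<'E'
from kin import *
def jac(q):
    p0,M0=fk(q,P);J=[]
    for i in range(7):
        d=np.array(q,float);d[i]+=1e-5;p,M=fk(d,P);J.append(np.r_[(p-p0)/1e-5/1000,(M*M0.inv()).as_rotvec()/1e-5])
    return np.array(J).T
def sim(q,p1,M1,n=40,k=0.,qn=np.zeros(7)):
    q=np.array(q,float);p0,M0=fk(q,P);M1=R.from_matrix(M1);rv=(M0.inv()*M1).as_rotvec()
    for i in range(1,n+1):
        pt=p0+(p1-p0)*i/n;Mt=M0*R.from_rotvec(rv*i/n)
        for _ in range(2):
            p,M=fk(q,P);e=np.r_[(pt-p)/1000,(Mt*M.inv()).as_rotvec()]
            J=jac(q);Ji=J.T@np.linalg.inv(J@J.T+1e-5*np.eye(6))
            q=np.clip(q+Ji@e+(np.eye(7)-Ji@J)@(k*(qn-q)),lo,hi)
    return q,np.abs(fk(q,P)[0]-p1).max().round(1)
E
cat > t.py <<'E'
from sim import *
from h import rot,hd
qn=np.array([-1.329,.628,.038,1.517,-.027,.996,-.02])
W=rot([.47*.8,-.88*.8,-.6],[.88,.47,0])
E2=rot([0,.01,-1],[.99,-.3,0]);W2=rot([.1,-.79,-.6],[.99,.12,0])
for k in(0,.003,.01,.03):
  for nm,z in(("0",np.zeros(7)),("start",qn)):
    print(k,nm,sim(D[1][0],np.array(D[2][1]),R.from_euler('xyz',D[2][2]).as_matrix(),k=k,qn=z)[0].round(2),sim([-.08,.89,-1.12,1.92,1.,1.93,-1.54],np.array([496.8,-185.8,257.9]),E2,k=k,qn=z)[0].round(2))
print("true",D[2][0],[1.04,.7,-1.21,1.79,.7,1.17,-.7])
E
python3 t.py
```

```text
0 0 [-1.55  0.69  0.64  1.93  0.46  1.14 -0.75] [ 1.05  0.72 -1.25  1.8   0.73  1.19 -0.72]
0 start [-1.55  0.69  0.64  1.93  0.46  1.14 -0.75] [ 1.05  0.72 -1.25  1.8   0.73  1.19 -0.72]
0.003 0 [-1.5   0.66  0.55  1.92  0.5   1.17 -0.8 ] [ 1.01  0.65 -1.14  1.8   0.65  1.13 -0.64]
0.003 start [-1.55  0.69  0.64  1.93  0.46  1.14 -0.75] [ 1.03  0.68 -1.19  1.8   0.68  1.15 -0.68]
0.01 0 [-1.41  0.63  0.4   1.92  0.57  1.22 -0.89] [ 0.63  0.46 -0.46  1.81  0.24  0.94 -0.23]
0.01 start [-1.54  0.69  0.63  1.93  0.47  1.14 -0.75] [ 0.57  0.45 -0.37  1.81  0.19  0.93 -0.18]
0.03 0 [-1.3   0.61  0.23  1.92  0.63  1.28 -0.97] [ 0.3   0.43  0.02  1.81 -0.02  0.9   0.04]
0.03 start [-1.54  0.68  0.63  1.93  0.47  1.14 -0.76] [ 0.06  0.45  0.37  1.82 -0.21  0.91  0.23]
true [-1.55, 0.687, 0.64, 1.926, 0.462, 1.14, -0.748] [1.04, 0.7, -1.21, 1.79, 0.7, 1.17, -0.7]
```

```bash
cat > sim.py <<'E'
from kin import *
def sim(q,p1,M1,st=0.1):
    q=np.array(q,float);p0,M0,_,_=fkj(q);M1=np.array(M1);rv=R.from_matrix(M0.T@M1).as_rotvec();p1=np.array(p1,float)
    n=int(max(np.linalg.norm(rv)/st,np.linalg.norm(p1-p0)/40,1))+1;mar=9
    for i in list(range(1,n+1))+[n]:
        pt=p0+(p1-p0)*i/n;Mt=M0@R.from_rotvec(rv*i/n).as_matrix()
        p,M,J,_=fkj(q);e=np.r_[(pt-p)/1000,R.from_matrix(Mt@M.T).as_rotvec()]
        q=np.clip(q+J.T@np.linalg.solve(J@J.T+1e-5*np.eye(6),e),lo,hi);mar=min(mar,np.min(np.r_[(q-lo)[1:],(hi-q)[1:]]))
    return q,mar,np.abs(fkj(q)[0]-p1).max()
def fkj(q):
    M=np.eye(3);p=np.array([0,0,P[0]]);A=[];O=[];pts=[]
    for i in range(7):
        a=q[i]*(-1)**(i+1)+(P[10] if i==0 else P[11] if i==6 else 0);c,s=np.cos(a),np.sin(a)
        if i%2==0:A.append(-M[:,2]);M=M@np.array([[c,-s,0],[s,c,0],[0,0,1]])
        else:
            A.append(M[:,1].copy());M=M@np.array([[c,0,s],[0,1,0],[-s,0,c]])
        O.append(p)
        if i in(1,3,5):p=p+M@P[{1:slice(1,4),3:slice(4,7),5:slice(7,10)}[i]];pts.append(p)
    J=np.array([np.r_[np.cross(a,p-o)/1000,a] for a,o in zip(A,O)]).T
    return p,M,J,pts
E
cat > t.py <<'E'
from sim import *
from h import rot,hd,cur
q0=cur()[2]['qpos']
B=hd(88,45,-1);g=np.array([583,-22,53])+17*B[:,2]
def chain(q,C):
    m=9
    for p,M in C:
        q,a,e=sim(q,p,M);m=min(m,a)
        if e>2:return -1,q
    return m,q
T=hd(122,45,-1);t=np.array([452,335,57])+17*T[:,2]
task=[(g-110*B[:,2],B),(g,B),(g-80*B[:,2],B),(g-80*B[:,2]+[0,0,130],B),(t+[0,0,190],T),(t,T)]
print("direct",chain(q0,task))
rng=np.random.default_rng(1);best=[]
for _ in range(500):
    w=[]
    for k in range(rng.integers(1,3)):
        r,az,z=rng.uniform(430,680),rng.uniform(-.9,.1),rng.uniform(270,400)
        tl,ta,ro=rng.uniform(0,1.2),rng.uniform(0,6.28),rng.uniform(-1.5,1.5)
        w.append((np.array([r*np.cos(az),r*np.sin(az),z]),rot([np.sin(tl)*np.cos(ta),np.sin(tl)*np.sin(ta),-np.cos(tl)],[np.cos(ro),np.sin(ro),0]) ,(r,az,z,tl,ta,ro)))
    m,q=chain(q0,[x[:2] for x in w])
    if m<0.03:continue
    m2,qe=chain(q,task)
    if m2>0.03:best.append((m2,m,[np.round(x[2],2).tolist() for x in w],q.round(2),qe.round(2)))
best.sort(key=lambda t:-t[0])
for b in best[:6]:print(b)
E
timeout 500 python3 t.py
```

```text
direct (-1, array([ 1.08897733,  1.29847423, -1.25      ,  1.59677592,  0.47730338,
        1.04851102, -0.12745714]))
```

```bash
cat > t2.py <<'E'
exec(open('t.py').read().split('print("direct"')[0])
q=[.49,.91,0,1.61,-.77,1.16,.97]
for j3 in(-.4,0,.4):
    qq,e=ik(task[0][0],B,[.49,.91,j3,1.61,-.77,1.16,.97]); 
    if j3: 
        from scipy.optimize import least_squares
        qq=least_squares(lambda q:np.r_[fk(q,P)[0]-task[0][0],300*(fk(q,P)[1].inv()*R.from_matrix(B)).as_rotvec(),30*(q[2]-j3)],qq,bounds=(lo,hi)).x
    print("start",qq.round(2))
    for i,(p,M) in enumerate(task):
        if i: qq,a,e=sim(qq,p,M);print(i,qq.round(2),round(a,2),e.round(1))
rng=np.random.default_rng(2);c=[]
for _ in range(1500):
    w=[]
    for k in range(rng.integers(1,4)):
        r,az,z=rng.uniform(430,700),rng.uniform(-1.2,.9),rng.uniform(290,450)
        tl,ta,ro=rng.uniform(0,1.3),rng.uniform(0,6.28),rng.uniform(-2.5,2.5)
        w.append((np.array([r*np.cos(az),r*np.sin(az),z]),rot([np.sin(tl)*np.cos(ta),np.sin(tl)*np.sin(ta),-np.cos(tl)],[np.cos(ro),np.sin(ro),0]) ,(r,az,z,tl,ta,ro)))
    m,q=chain(q0,[x[:2] for x in w])
    if m>0.02:c.append((abs(q[2])+.2*len(w),m,[np.round(x[2],2).tolist() for x in w],q.round(2)))
c.sort(key=lambda t:t[0]);print(len(c))
for b in c[:6]:print(b)
E
timeout 550 python3 t2.py
```

```text
start [ 0.72  0.94 -0.4   1.61 -0.47  1.01  0.71]
1 [ 0.64  1.05 -0.44  1.7  -0.52  0.79  0.76] 0.55 0.0
2 [ 0.69  0.97 -0.41  1.64 -0.48  0.95  0.72] 0.6 0.0
3 [ 0.7   0.78 -0.42  1.59 -0.5   1.14  0.61] 0.6 0.0
4 [ 0.1   0.74 -0.61  1.76 -0.48  0.93  0.48] 0.6 0.0
5 [ 0.08  1.05 -0.58  1.81 -0.44  0.64  0.65] 0.41 0.0
start [ 0.49  0.91 -0.    1.61 -0.77  1.16  0.97]
1 [ 0.42  1.   -0.07  1.71 -0.87  0.96  1.05] 0.23 0.0
2 [ 0.47  0.93 -0.02  1.65 -0.79  1.1   0.99] 0.27 0.0
3 [ 0.45  0.75  0.01  1.6  -0.75  1.28  0.83] 0.32 0.0
4 [-0.14  0.68 -0.22  1.77 -0.73  1.06  0.72] 0.36 0.0
5 [-0.11  0.98 -0.26  1.82 -0.81  0.78  0.98] 0.29 0.0
start [ 0.26  0.95  0.4   1.62 -1.    1.36  1.16]
1 [ 0.18  1.04  0.32  1.72 -1.1   1.2   1.24] 0.0 7.6
2 [ 0.25  0.97  0.37  1.65 -1.02  1.31  1.18] 0.03 0.0
3 [ 0.22  0.79  0.42  1.61 -0.94  1.45  1.01] 0.1 0.0
4 [-0.41  0.68  0.21  1.78 -0.93  1.23  0.91] 0.16 0.0
5 [-0.36  0.98  0.13  1.82 -1.09  1.01  1.21] 0.01 0.0
164
(np.float64(0.6837128250012008), np.float64(0.02102512551347857), [[556.09, 0.48, 320.67, 0.33, 0.34, -1.02], [634.16, -0.87, 
[... 273 characters left out ...]
90546335996018), np.float64(0.07086262131964727), [[527.55, -0.23, 334.37, 0.7, 3.88, -2.09]], array([ 0.21,  0.71, -0.55,  1.38,  0.61,  1.82, -2.41]))
(np.float64(0.7827186110868016), np.float64(0.06104846255725627), [[667.31, 0.21, 357.86, 0.6, 4.69, -1.78]], array([-0.25,  0.78, -0.58,  1.12,  0.82,  1.79, -2.6 ]))
(np.float64(0.7830688677506996), np.float64(0.08098223773611446), [[438.59, 0.51, 292.15, 1.1, 3.06, -2.23]], array([-0.01,  0.93, -0.58,  1.39, -0.17,  1.84, -2.52]))
(np.float64(0.8017973198295618), np.float64(0.03389378943394794), [[483.55, 0.32, 361.53, 0.24, 5.99, -1.25], [657.24, -1.07, 320.73, 0.5, 4.81, -2.19]], array([ 1.17,  0.39, -0.4 ,  1.84,  0.77,  0.66, -1.98]))
```

```bash
cat > t3.py <<'E'
exec(open('t.py').read().split('print("direct"')[0])
import sys
def mk(sd):
    B=hd(88,45,sd);T=hd(122,45,sd);g=np.array([583,-22,53])+17*B[:,2];t=np.array([452,335,57])+17*T[:,2]
    return [(g-110*B[:,2]+[0,0,60],B),(g-110*B[:,2],B),(g,B),(g-80*B[:,2]+[0,0,130],B),(t+[0,0,190],T),(t,T)]
rng=np.random.default_rng(int(sys.argv[1]));c=[];import time;t0=time.time()
while time.time()-t0<240:
    w=[]
    for k in range(rng.integers(1,4)):
        r,az,z=rng.uniform(430,700),rng.uniform(-1.2,.7),rng.uniform(290,430)
        tl,ta,ro=rng.uniform(0,1.2),rng.uniform(0,6.28),rng.uniform(-3.1,3.1)
        w.append((np.array([r*np.cos(az),r*np.sin(az),z]),rot([np.sin(tl)*np.cos(ta),np.sin(tl)*np.sin(ta),-np.cos(tl)],[np.cos(ro),np.sin(ro),0]) ,(r,az,z,tl,ta,ro)))
    m,q=chain(q0,[x[:2] for x in w])
    if m<0.02:continue
    for sd in(1,-1):
        m2,qe=chain(q,mk(sd))
        if m2>0.03:c.append((m2-.05*len(w),m2,m,sd,[np.round(x[2],2).tolist() for x in w],q.round(2).tolist(),qe.round(2).tolist()))
c.sort(key=lambda t:-t[0]);print(len(c))
for b in c[:3]:print(b)
E
for i in 1 2 3 4; do OMP_NUM_THREADS=1 timeout 400 python3 t3.py $i & done; wait
```

```text
this script no longer has the robot
this script no longer has the robot
this script no longer has the robot
534
(np.float64(0.26879273094153244), np.float64(0.3687927309415324), np.float64(0.04285610545689744), -1, [[474.08, 0.65, 307.84, 0.1, 4.78, -1.34], [601.83, -0.72, 428.82, 0.61, 0.85, 0.21]], [1.42, 0.59, -0.77, 1.35, -0.21, 1.36, 0.9], [0.17, 1.11, -0.75, 1.81, -0.17, 0.6, 0.4])
(np.float64(0.23715889167141854), np.float64(0.33715889167141855), np.float64(0.029083511788875693), 1, [[549.78, 0.58, 416.12, 0.07, 5.92, -1.07], [496.2, -0.94, 351.64, 0.16, 6.0, -1.1]], [1.44, 0.25, -0.62, 1.85, 0.08, 0.95, -0.3], [0.04, 1.03, -0.51, 1.81, -0.53, 0.66, -2.41])
(np.float64(0.22510623669642635), np.float64(0.32510623669642635), np.float64(0.03276660746199633), -1, [[528.55, 0.11, 392.33, 0.42, 5.2, -0.5], [478.95, -0.71, 384.12, 0.54, 5.93, -1.09]], [1.43, 0.01, -0.61, 2.15, -0.45, 0.54, -0.01], [0.2, 1.13, -0.8, 1.81, -0.08, 0.6, 0.32])Exception ignored in: <_io.TextIOWrapper mode='rw' encoding='UTF-8'>
Traceback (most recent call last):
BrokenPipeError: [Errno 32] Broken pipe
Exception ignored in: <_io.TextIOWrapper mode='rw' encoding='UTF-8'>
Traceback (most recent call last):
BrokenPipeError: [Errno 32] Broken pipe
Exception ignored in: <_io.TextIOWrapper mode='rw' encoding='UTF-8'>
Traceback (most recent call last):
BrokenPipeError: [Errno 32] Broken pipe
```

```bash
cat > seg.py <<'E'
from sim import *
from h import *
def wp(r,az,z,tl,ta,ro):
    return np.array([r*np.cos(az),r*np.sin(az),z]),rot([np.sin(tl)*np.cos(ta),np.sin(tl)*np.sin(ta),-np.cos(tl)],[np.cos(ro),np.sin(ro),0])
B=hd(88,45,-1);T=hd(122,45,-1);g=np.array([583,-22,53])+17*B[:,2];t=np.array([452,335,57])+17*T[:,2]
def show(*C):
    p,M,s=cur();q=s['qpos'];print(s['clock'],q.round(2))
    for p1,M1 in C:
        q,m,e=sim(q,p1,M1);d=delta(p1,M1,p,M)
        print("d",d,"ang %.2f"%np.linalg.norm(d[1]),"dist %.0f"%np.linalg.norm(d[0]),"q",q.round(2),"mar %.2f err %.1f"%(m,e));p,M=p1,M1
E
python3 -c "
from seg import *
show(wp(474.08,.65,307.84,.1,4.78,-1.34),wp(601.83,-.72,428.82,.61,.85,.21),(g-110*B[:,2]+[0,0,60],B),(g-110*B[:,2],B),(g,B))"
```

```text
5.85 [ 1.04  0.7  -1.21  1.79  0.7   1.17 -0.7 ]
d ([415.2, -256.6, -44.7], [-0.091, -0.071, 1.032]) ang 1.04 dist 490 q [-0.12  0.44 -0.93  1.82  0.45  1.17 -2.55] mar 0.04 err 0.0
d ([-85.3, 691.2, -51.8], [-0.005, 0.743, -1.369]) ang 1.56 dist 698 q [ 1.43  0.59 -0.79  1.35 -0.21  1.36  0.89] mar 0.11 err 0.0
d ([158.0, 13.8, 386.5], [0.333, 0.33, 0.292]) ang 0.55 dist 418 q [ 0.87  0.92 -0.69  1.58 -0.24  1.04  0.45] mar 0.47 err 0.0
d ([-42.4, -0.0, 42.4], [0.0, 0.0, 0.0]) ang 0.00 dist 60 q [ 0.86  1.01 -0.67  1.6  -0.22  0.96  0.49] mar 0.57 err 0.0
d ([-0.0, 0.0, 110.0], [0.0, 0.0, 0.0]) ang 0.00 dist 110 q [ 0.76  1.11 -0.67  1.7  -0.23  0.72  0.5 ] mar 0.49 err 0.0
```

Request:
{"api": "play_rows", "payload": {
  "deltas": [42,-26,-4,-0.009,-0.007,0.103,1,83,-51,-9,-0.018,-0.014,0.206,1,125,-77,-13,-0.027,-0.021,0.31,1,166,-103,-18,-0.036,-0.028,0.413,1,208,-128,-22,-0.046,-0.036,0.516,1,249,-154,-27,-0.055,-0.043,0.619,1,291,-180,-31,-0.064,-0.05,0.722,1,332,-205,-36,-0.073,-0.057,0.826,1,374,-231,-40,-0.082,-0.064,0.929,1,415,-257,-45,-0.091,-0.071,1.032,1]
}}

```text
clock: 7.1
eef_pos: [372.5, 292.5, 309.1]
tool_rot: [3.039, 0.014, 0.241]
force: [0.3, -0.1, 0.1]
width: 85.4
gripper_force: 0.0
```

```bash
python3 -c "
from seg import *
show(wp(601.83,-.72,428.82,.61,.85,.21),(g-110*B[:,2]+[0,0,60],B),(g,B))"
```

```text
7.1 [-0.13  0.44 -0.93  1.82  0.45  1.17 -2.56]
d ([-88.3, 697.0, -47.4], [-0.003, 0.743, -1.358]) ang 1.55 dist 704 q [ 1.39  0.57 -0.71  1.35 -0.26  1.37  0.94] mar 0.12 err 0.0
d ([158.0, 13.8, 386.5], [0.333, 0.33, 0.292]) ang 0.55 dist 418 q [ 0.84  0.91 -0.63  1.59 -0.29  1.05  0.5 ] mar 0.55 err 0.0
d ([-42.4, 0.0, 152.4], [0.0, 0.0, 0.0]) ang 0.00 dist 158 q [ 0.74  1.09 -0.62  1.7  -0.29  0.73  0.55] mar 0.50 err 0.0
```

Request:
{"api": "play_rows", "payload": {
  "deltas": [-6,46,-3,0,0.049,-0.09,1,-12,92,-6,0,0.098,-0.18,1,-18,139,-9,0,0.148,-0.27,1,-23,185,-13,0,0.197,-0.36,1,-29,231,-16,0,0.246,-0.45,1,-35,277,-19,0,0.295,-0.54,1,-41,323,-22,0,0.344,-0.63,1,-47,370,-25,0,0.394,-0.72,1,-53,416,-28,0,0.443,-0.81,1,-58,462,-31,0,0.492,-0.9,1]
}}

```text
clock: 8.35
eef_pos: [412.6, -60.0, 366.2]
tool_rot: [2.937, -0.299, 1.094]
force: [0.4, 0.1, -0.5]
width: 85.7
gripper_force: 0.0
```

```bash
python3 -c "
from seg import *
show(wp(601.83,-.72,428.82,.61,.85,.21),(g-110*B[:,2]+[0,0,60],B),(g,B))"
```

```text
8.35 [ 1.19  0.02 -0.91  2.11 -0.33  0.78 -0.02]
d ([-250.2, 215.0, -100.9], [-0.029, 0.303, -0.576]) ang 0.65 dist 345 q [ 1.44  0.6  -0.81  1.35 -0.2   1.36  0.88] mar 0.38 err 0.0
d ([158.0, 13.8, 386.5], [0.333, 0.33, 0.292]) ang 0.55 dist 418 q [ 0.87  0.93 -0.7   1.58 -0.23  1.04  0.44] mar 0.45 err 0.0
d ([-42.4, 0.0, 152.4], [0.0, 0.0, 0.0]) ang 0.00 dist 158 q [ 0.77  1.11 -0.68  1.7  -0.21  0.72  0.48] mar 0.49 err 0.0
```

Request:
{"api": "play_rows", "payload": {
  "deltas": [-36,31,-14,-0.004,0.043,-0.082,1,-71,61,-29,-0.008,0.087,-0.165,1,-107,92,-43,-0.012,0.13,-0.247,1,-143,123,-58,-0.017,0.173,-0.329,1,-179,154,-72,-0.021,0.216,-0.411,1,-214,184,-86,-0.025,0.26,-0.494,1,-250,215,-101,-0.029,0.303,-0.576,1,-250,215,-101,-0.029,0.303,-0.576,1]
}}

```text
clock: 9.35
eef_pos: [451.0, -401.4, 426.3]
tool_rot: [2.664, -0.4, 1.771]
force: [-0.1, 0.3, 0.1]
width: 85.3
gripper_force: 0.0
```

```bash
python3 -c "
from seg import *
show((g-110*B[:,2]+[0,0,60],B),(g-110*B[:,2],B),(g,B))"
```

```text
9.35 [ 1.44  0.6  -0.8   1.35 -0.2   1.36  0.88]
d ([163.1, 12.8, 387.0], [0.339, 0.328, 0.282]) ang 0.55 dist 420 q [ 0.87  0.93 -0.7   1.58 -0.23  1.04  0.44] mar 0.46 err 0.0
d ([-42.4, -0.0, 42.4], [0.0, 0.0, 0.0]) ang 0.00 dist 60 q [ 0.86  1.01 -0.68  1.6  -0.21  0.96  0.48] mar 0.56 err 0.0
d ([-0.0, 0.0, 110.0], [0.0, 0.0, 0.0]) ang 0.00 dist 110 q [ 0.77  1.11 -0.68  1.7  -0.22  0.72  0.49] mar 0.49 err 0.0
```

Request:
{"api": "play_rows", "payload": {
  "deltas": [18,1,43,0.038,0.036,0.031,1,36,3,86,0.075,0.073,0.063,1,54,4,129,0.113,0.109,0.094,1,72,6,172,0.151,0.146,0.125,1,91,7,215,0.188,0.182,0.157,1,109,9,258,0.226,0.219,0.188,1,127,10,301,0.264,0.255,0.219,1,145,11,344,0.301,0.292,0.251,1,163,13,387,0.339,0.328,0.282,1,163,13,387,0.339,0.328,0.282,1]
}}

```text
clock: 10.6
eef_pos: [579.0, -78.3, 180.2]
tool_rot: [-3.137, -0.787, 1.546]
force: [-0.3, 0.2, 0.5]
width: 85.3
gripper_force: 0.0
```

```bash
python3 -c "
from seg import *
show((g-100*B[:,2],B),(g-40*B[:,2],B),(g,B))
s=get_image('side');cv2.imwrite('pics/pre.png',cv2.resize(s[140:300,220:400],None,fx=3.5,fy=3.5)[:,:,::-1])"
```

```text
10.6 [ 0.86  0.92 -0.71  1.59 -0.23  1.04  0.44]
d ([-50.1, 2.2, 46.7], [-0.011, -0.002, 0.007]) ang 0.01 dist 69 q [ 0.85  1.02 -0.68  1.61 -0.21  0.93  0.48] mar 0.56 err 0.0
d ([-0.0, -0.0, 60.0], [0.0, 0.0, 0.0]) ang 0.00 dist 60 q [ 0.8   1.07 -0.68  1.67 -0.21  0.81  0.48] mar 0.57 err 0.0
d ([-0.0, 0.0, 40.0], [0.0, 0.0, 0.0]) ang 0.00 dist 40 q [ 0.77  1.11 -0.68  1.7  -0.22  0.72  0.49] mar 0.49 err 0.0
```

View pics/pre.png

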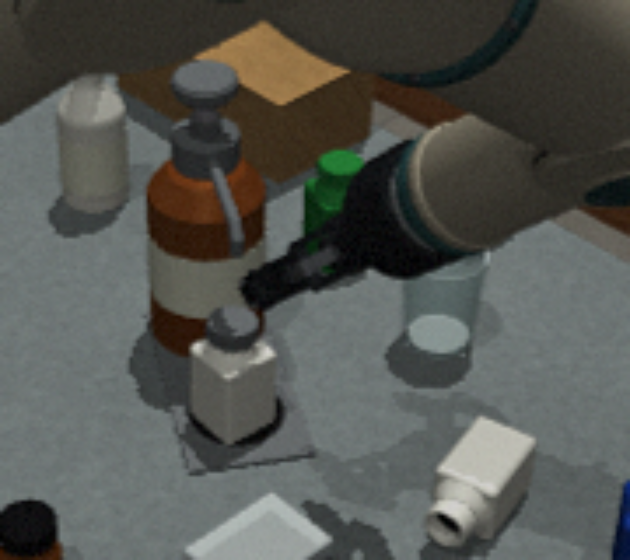

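Request:
{"api": "play_rows", "payload": {
  "deltas": [-20,1,16,-0.011,-0.002,0.007,1,-40,2,32,-0.011,-0.002,0.007,1,-50,2,47,-0.011,-0.002,0.007,1,-50,2,75,-0.011,-0.002,0.007,1,-50,2,105,-0.011,-0.002,0.007,1,-50,2,130,-0.011,-0.002,0.007,1,-50,2,147,-0.011,-0.002,0.007,1,-50,2,147,-0.011,-0.002,0.007,1]
}}

```text
clock: 11.65
eef_pos: [585.4, -15.8, 42.3]
tool_rot: [3.136, -0.781, 1.532]
force: [-0.2, -0.4, -0.2]
width: 85.2
gripper_force: 0.0
```

```bash
python3 -c "
from seg import *
show((g,B))
s=get_image('side')[190:300,240:400];t=get_image('top')[140:220,225:395]
cv2.imwrite('pics/gr.png',np.vstack([cv2.resize(s,(600,412)),cv2.resize(t,(600,282))[:188]])[:,:,::-1])"
```

```text
11.65 [ 0.77  1.11 -0.68  1.7  -0.22  0.72  0.49]
d ([3.1, -2.2, 5.0], [0.009, 0.005, -0.003]) ang 0.01 dist 6 q [ 0.77  1.11 -0.68  1.7  -0.22  0.72  0.49] mar 0.49 err 0.0
```

View pics/gr.png

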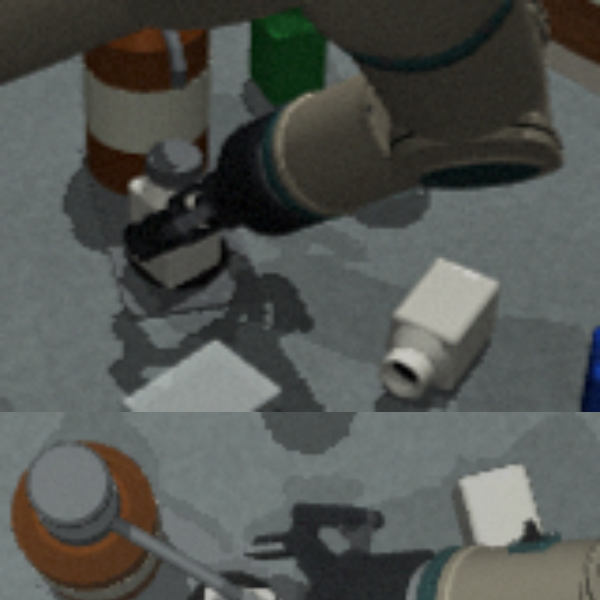

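Request:
{"api": "play_rows", "payload": {
  "deltas": [3,-2,5,0.009,0.005,-0.003,1,3,-2,5,0.009,0.005,-0.003,0,3,-2,5,0.009,0.005,-0.003,0,3,-2,5,0.009,0.005,-0.003,0,3,-2,5,0.009,0.005,-0.003,0,3,-2,5,0.009,0.005,-0.003,0,3,-2,5,0.009,0.005,-0.003,0]
}}

```text
clock: 12.62
eef_pos: [584.5, -11.6, 41.1]
tool_rot: [3.14, -0.785, 1.536]
force: [-1.4, -3.6, 5.2]
width: 47.4
gripper_force: 62.1
```

```bash
python3 -c "
from seg import *
b=g+[0,0,0]
show((g-70*B[:,2],B),(g-80*B[:,2]+[0,0,120],B),(t+[0,0,170],T),(t+[0,0,30],T),(t,T))"
```

```text
12.625 [ 0.77  1.11 -0.68  1.7  -0.22  0.72  0.49]
d ([0.9, -1.0, -68.8], [0.002, 0.001, -0.0]) ang 0.00 dist 69 q [ 0.83  1.04 -0.68  1.64 -0.21  0.87  0.48] mar 0.56 err 0.0
d ([84.9, 0.0, -94.9], [0.0, 0.0, 0.0]) ang 0.00 dist 127 q [ 0.86  0.87 -0.72  1.59 -0.26  1.06  0.4 ] mar 0.53 err 0.0
d ([285.8, -150.1, 289.4], [0.42, -0.0, -0.42]) ang 0.59 dist 434 q [ 0.23  0.85 -0.86  1.77 -0.24  0.84  0.27] mar 0.39 err 0.0
d ([-99.0, -0.0, 99.0], [0.0, 0.0, 0.0]) ang 0.00 dist 140 q [ 0.18  1.07 -0.78  1.81 -0.16  0.64  0.36] mar 0.40 err 0.0
d ([-21.2, -0.0, 21.2], [0.0, 0.0, 0.0]) ang 0.00 dist 30 q [ 0.18  1.11 -0.77  1.81 -0.15  0.6   0.38] mar 0.37 err 0.0
```

Request:
{"api": "play_rows", "payload": {
  "deltas": [3,0,-3,0,0,0,0,4,0,-10,0,0,0,0,4,0,-22,0,0,0,0,4,0,-37,0,0,0,0,4,0,-54,0,0,0,0,6,0,-72,0,0,0,0,26,0,-96,0,0,0,0,50,0,-120,0,0,0,0,75,0,-145,0,0,0,0,88,0,-160,0,0,0,0]
}}

```text
clock: 13.88
eef_pos: [582.8, -62.5, 218.6]
tool_rot: [3.137, -0.784, 1.538]
force: [-0.3, -0.1, -1.6]
width: 47.2
gripper_force: 61.8
```

```bash
python3 -c "
from seg import *
show((t+[0,0,170],T),(t+[0,0,30],T),(t,T))
s=get_image('side');t_=get_image('top');h=lambda i:i[:,:,::-1]
cv2.imwrite('pics/lift.png',np.hstack([h(s)[100:320,180:460],h(t_)[100:320,180:460]]))"
```

```text
13.875 [ 0.86  0.86 -0.73  1.6  -0.26  1.05  0.4 ]
d ([282.9, -151.8, 286.3], [0.422, 0.003, -0.419]) ang 0.59 dist 430 q [ 0.23  0.85 -0.86  1.77 -0.24  0.84  0.27] mar 0.39 err 0.0
d ([-99.0, -0.0, 99.0], [0.0, 0.0, 0.0]) ang 0.00 dist 140 q [ 0.18  1.07 -0.78  1.81 -0.16  0.64  0.36] mar 0.40 err 0.0
d ([-21.2, -0.0, 21.2], [0.0, 0.0, 0.0]) ang 0.00 dist 30 q [ 0.18  1.11 -0.77  1.81 -0.15  0.6   0.38] mar 0.37 err 0.0
```

View pics/lift.png

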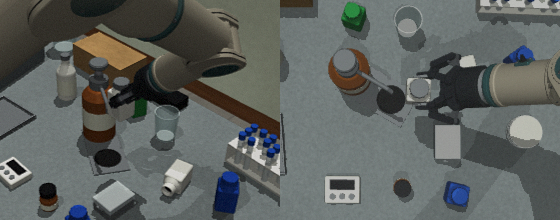

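Request:
{"api": "play_rows", "payload": {
  "deltas": [18,-32,-3,0,0,0,0,37,-63,-6,0,0,0,0,68,-74,30,0.053,0,-0.053,0,98,-85,67,0.105,0.001,-0.105,0,129,-96,104,0.158,0.001,-0.157,0,160,-108,140,0.211,0.002,-0.209,0,190,-119,177,0.264,0.002,-0.262,0,221,-130,213,0.316,0.002,-0.314,0,252,-141,250,0.369,0.003,-0.366,0,283,-152,286,0.422,0.003,-0.419,0]
}}

```text
clock: 15.22
eef_pos: [444.3, 346.2, 211.9]
tool_rot: [-3.137, -0.788, 2.128]
force: [-0.2, -0.0, -1.1]
width: 47.5
gripper_force: 62.1
```

```bash
python3 -c "
from seg import *
show((t+[0,0,25],T),(t,T))
t_=get_image('top')[:,:,::-1]
cv2.imwrite('pics/top1.png',t_)
h=cv2.cvtColor(t_,cv2.COLOR_BGR2GRAY)
# tray centre check: dark rim pixels in initial picture
i0=cv2.imread('pics/top0.png',0)[205:290,110:200]
m=(i0<55).astype(np.uint8);cs,_=cv2.findContours(m,0,1);c=max(cs,key=lambda c:cv2.minAreaRect(c)[1][0]*cv2.minAreaRect(c)[1][1]);r=cv2.minAreaRect(c);print(r,onz('top',(r[0][0]+110,r[0][1]+205),10))"
```

```text
15.225 [ 0.22  0.85 -0.86  1.77 -0.24  0.84  0.27]
d ([-101.7, 1.0, 99.1], [-0.004, -0.002, -0.001]) ang 0.00 dist 142 q [ 0.18  1.07 -0.78  1.81 -0.16  0.63  0.37] mar 0.40 err 0.0
d ([-17.7, -0.0, 17.7], [0.0, 0.0, 0.0]) ang 0.00 dist 25 q [ 0.18  1.11 -0.77  1.81 -0.15  0.6   0.38] mar 0.37 err 0.0
((14.317914962768555, 43.51050567626953), (57.07815933227539, 1.9198840856552124), 86.69812774658203) [467.49641396 392.99810352  10.        ]
```

Request:
{"api": "play_rows", "payload": {
  "deltas": [-25,0,24,0,0,0,0,-50,0,48,0,0,0,0,-75,1,73,0,0,0,0,-95,1,92,0,0,0,0,-106,1,103,0,0,0,0,-114,1,111,0,0,0,0,-117,1,115,0,0,0,0,-119,1,117,0,0,0,0,-119,1,117,0,0,0,0]
}}

```text
clock: 16.4
eef_pos: [446.4, 345.3, 47.3]
tool_rot: [-3.141, -0.788, 2.13]
force: [0.4, -0.5, -1.9]
width: 47.5
gripper_force: 62.8
```

Request:
{"api": "play_rows", "payload": {
  "deltas": [-1,0,1,0,0,0,0,-2,0,2,0,0,0,0,-2,0,2,0,0,0,0]
}}

```text
clock: 16.77
eef_pos: [446.1, 345.1, 44.0]
tool_rot: [-3.14, -0.788, 2.129]
force: [-0.3, -0.1, -1.9]
width: 47.4
gripper_force: 62.8
```

Request:
{"api": "play_rows", "payload": {
  "deltas": [-0.7,0,0.7,0,0,0,0,-1.4,0,1.4,0,0,0,0,-1.8,0,1.8,0,0,0,0,-1.8,0,1.8,0,0,0,0]
}}

```text
clock: 17.27
eef_pos: [446.1, 345.3, 42.2]
tool_rot: [-3.141, -0.788, 2.129]
force: [0.7, -3.2, 4.9]
width: 47.1
gripper_force: 63.6
```

```bash
python3 -c "
from seg import *
s=get_image('side')
cv2.imwrite('pics/tray.png',cv2.resize(s[150:270,120:280],None,fx=4,fy=4)[:,:,::-1])"
```

```text
(no output)
```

View pics/tray.png

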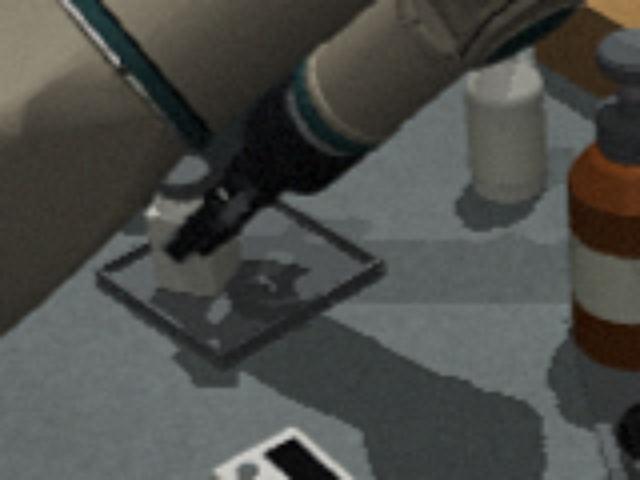

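Request:
{"api": "play_rows", "payload": {
  "deltas": [0,0,0,0,0,0,0.75,0,0,0,0,0,0,1,0,0,0,0,0,0,1,0,0,0,0,0,0,1,0,0,-15,0,0,0,1,0,0,-40,0,0,0,1,0,0,-70,0,0,0,1,0,0,-100,0,0,0,1,15,0,-140,0,0,0,1,45,0,-180,0,0,0,1]
}}

```text
clock: 18.58
eef_pos: [498.1, 261.8, 201.2]
tool_rot: [-3.139, -0.787, 2.125]
force: [1.0, -0.5, 0.2]
width: 85.2
gripper_force: 0.0
```

```bash
cat > t4.py <<'E'
# search for way to open grasp -> swing -> place
from seg import *
import sys,time,json
from scan import best
p,M,s=cur();q0=s['qpos'];print(q0.round(2),s['clock'])
m=-np.array([.974,.225,0]);c=np.array([656.5,-202,0])
def mk(al,sd,ph,dz=28,sft=17):
    G=hd(13,90-al,sd);gp=c+sft*m+[0,0,dz]+17*G[:,2]
    H=hd(ph,al,-sd);hp=np.array([591,-18,3+35+sft])+17*H[:,2]+(dz-24)*0
    Mid=R.from_matrix(G)*R.from_rotvec([0,0,-sd*0])  # placeholder
    return G,gp,H,hp
def chain(q,C):
    mm=9
    for p1,M1 in C:
        q,a,e=sim(q,p1,M1);mm=min(mm,a)
        if e>2:return -1,q
    return mm,q
if __name__=="__main__":
    rng=np.random.default_rng(0);c_=[];t0=time.time()
    while time.time()-t0<200:
        al=rng.choice([35,40,45,50]);sd=rng.choice([1,-1]);ph=rng.choice([-60,-50,-40,35,50,90,100])
        G,gp,H,hp=mk(al,sd,ph)
        w=[]
        for k in range(rng.integers(0,3)):
            x=(rng.uniform(430,680),rng.uniform(-1.0,.7),rng.uniform(300,430),rng.uniform(0,1.2),rng.uniform(0,6.28),rng.uniform(-3.1,3.1));w.append(x)
        a,q=chain(q0,[wp(*x) for x in w]+[(gp-120*G[:,2]+[0,0,60],G),(gp,G)])
        if a<.03:continue
        x=(rng.uniform(430,650),rng.uniform(-.7,0),rng.uniform(300,420),rng.uniform(0,1.2),rng.uniform(0,6.28),rng.uniform(-3.1,3.1))
        b,q2=chain(q,[(gp+[0,0,200],G),wp(*x),(hp-90*H[:,2]+[0,0,0],H),(hp,H)])
        if b<.03:continue
        c_.append((min(a,b)-.03*len(w),a,b,int(al),int(sd),int(ph),[np.round(v,2).tolist() for v in w],np.round(x,2).tolist(),q.round(2).tolist(),q2.round(2).tolist()))
    c_.sort(key=lambda v:-v[0]);print(len(c_))
    for v in c_[:5]:print(v)
E
timeout 300 python3 t4.py
```

```text
[ 0.33  0.9  -0.81  1.67 -0.19  0.99  0.35] 18.575
0
```

```bash
sed -e 's/\[35,40,45,50\]/[5,10,15,20,25]/' -e 's/\[-60,-50,-40,35,50,90,100\]/[75,90,105,120,-60,-45]/' -e 's/if a<.03:continue/na.append((al,sd,a))\n        if a<.03:continue/' -e 's/t0=time.time()$/t0=time.time();na=[]/' t4.py > t5.py
cat >> t5.py <<'E'
    for al in(5,10,15,20,25):
        for sd in(1,-1):
            v=[x[2] for x in na if x[0]==al and x[1]==sd];print(al,sd,len(v),round(max(v),2),sum(x>.03 for x in v))
E
timeout 300 python3 t5.py
```

```text
[ 0.33  0.9  -0.81  1.67 -0.19  0.99  0.35] 18.575
262
(np.float64(0.3783669192432454), np.float64(0.4083669192432454), np.float64(0.41651314750489954), 5, 1, 75, [[562.8, 0.4, 326.53, 0.55, 5.08, 0.09]], [493.55, -0.64, 353.68, 0.15, 5.28, -0.01], [0.61, 0.97, -0.55, 1.65, 0.72, 0.64, 1.49], [0.99, 1.5, -0.74, 1.62, -0.68, 0.97, 0.99])
(np.float64(0.36010120217555375), np.float64(0.37338329922517133), np.float64(0.36010120217555375), 5, 1, 75, [], [536.11, -0.07, 399.41, 0.22, 3.44, 0.36], [0.69, 1.01, -0.7, 1.65, 0.88, 0.73, 1.37], [1.05, 1.56, -0.87, 1.61, -0.53, 0.91, 0.86])
(np.float64(0.36010120217555375), np.float64(0.37338329922517133), np.float64(0.36010120217555375), 5, 1, 90, [], [565.65, -0.38, 379.79, 0.45, 6.23, -0.81], [0.69, 1.01, -0.7, 1.65, 0.88, 0.73, 1.37], [0.93, 1.57, -0.87, 1.38, -0.34, 1.22, 0.7])
(np.float64(0.36010120217555375), np.float64(0.37338329922517133), np.float64(0.36010120217555375), 5, 1, 90, [], [543.15, -0.11, 320.04, 0.27, 1.41, 0.04], [0.69, 1.01, -0.7, 1.65, 0.88, 0.73, 1.37], [0.92, 1.56, -0.85, 1.38, -0.37, 1.22, 0.72])
(np.float64(0.36010120217555375), np.float64(0.37338329922517133), np.float64(0.36010120217555375), 5, 1, 90, [], [565.74, -0.62, 319.22, 0.08, 1.1, 0.86], [0.69, 1.01, -0.7, 1.65, 0.88, 0.73, 1.37], [0.9, 1.54, -0.79, 1.38, -0.43, 1.24, 0.77])
5 1 416 0.45 238
5 -1 398 0.35 230
10 1 415 0.35 218
10 -1 415 0.26 254
15 1 391 0.25 199
15 -1 397 0.07 5
20 1 390 0.14 22
20 -1 378 0.05 1
25 1 439 0.11 2
25 -1 402 -1 0
```

```bash
cat > t6.py <<'E'
from t4 import *
AL,SD,PH=14,1,84
G,gp,H,hp=mk(AL,SD,PH,24,19)
if __name__=="__main__":
    rng=np.random.default_rng(0);c_=[];t0=time.time()
    pre=(gp-110*G[:,2]+[0,0,60],G)
    print("direct",chain(q0,[pre,(gp,G)]))
    while time.time()-t0<60:
        w=[(rng.uniform(430,680),rng.uniform(-.6,.4),rng.uniform(300,430),rng.uniform(0,.8),rng.uniform(0,6.28),rng.uniform(-3.1,3.1))] if rng.random()<.8 else []
        a,q=chain(q0,[wp(*x) for x in w]+[pre,(gp,G)])
        if a<.05:continue
        x=(rng.uniform(430,650),rng.uniform(-.7,-.2),rng.uniform(320,400),rng.uniform(0,.8),rng.uniform(0,6.28),rng.uniform(-3.1,3.1))
        b,q2=chain(q,[(gp+[0,0,200],G),wp(*x),(hp-100*H[:,2]+[0,0,40],H),(hp,H)])
        if b>.05:c_.append((min(a,b)-.05*len(w),a,b,[np.round(v,2).tolist() for v in w],np.round(x,2).tolist(),q.round(2).tolist(),q2.round(2).tolist()))
    c_.sort(key=lambda v:-v[0]);print(len(c_))
    for v in c_[:4]:print(v)
    show(pre,(gp,G))
E
timeout 300 python3 t6.py
```

```text
[ 0.33  0.9  -0.81  1.67 -0.19  0.99  0.35] 18.575
direct (np.float64(0.20596529018274826), array([ 0.70102068,  0.96855996, -0.6104621 ,  1.7861092 ,  0.96125263,
        0.43671391,  1.29895721]))
296
(np.float64(0.20654404180301894), np.float64(0.25654404180301893), np.float64(0.2761480540988651), [[620.71, -0.33, 323.11, 0.51, 4.14, 1.33]], [585.81, -0.56, 395.81, 0.39, 4.46, 1.24], [0.74, 0.99, -0.68, 1.78, 1.05, 0.49, 1.23], [0.94, 1.43, -0.79, 1.54, -0.44, 1.0, 0.76])
(np.float64(0.20596529018274826), np.float64(0.20596529018274826), np.float64(0.2816975217248817), [], [462.0, -0.5, 392.8, 0.03, 5.17, -0.52], [0.7, 0.97, -0.61, 1.79, 0.96, 0.44, 1.3], [0.93, 1.43, -0.78, 1.54, -0.46, 1.0, 0.77])
(np.float64(0.20596529018274826), np.float64(0.20596529018274826), np.float64(0.2816975217248817), [], [457.9, -0.27, 324.76, 0.3, 2.7, -0.07], [0.7, 0.97, -0.61, 1.79, 0.96, 0.44, 1.3], [0.93, 1.42, -0.77, 1.54, -0.46, 1.01, 0.78])
(np.float64(0.20596529018274826), np.float64(0.20596529018274826), np.float64(0.2816975217248817), [], [569.5, -0.45, 333.08, 0.54, 2.0, 1.31], [0.7, 0.97, -0.61, 1.79, 0.96, 0.44, 1.3], [0.91, 1.41, -0.73, 1.54, -0.51, 1.02, 0.82])
18.575 [ 0.33  0.9  -0.81  1.67 -0.19  0.99  0.35]
d ([-347.0, -149.4, -309.5], [0.345, -0.892, -1.245]) ang 1.57 dist 488 q [ 0.88  0.76 -0.87  1.77  0.72  0.71  1.5 ] mar 0.38 err 0.0
d ([14.5, 0.0, 168.2], [0.0, 0.0, 0.0]) ang 0.00 dist 169 q [ 0.7   0.97 -0.61  1.79  0.96  0.44  1.3 ] mar 0.21 err 0.0
```

```bash
python3 - <<'E'
from t6 import *
pre=(gp-110*G[:,2]+[0,0,60],G)
p,M,s=cur();rv=R.from_matrix(M.T@G).as_rotvec()
for f in(.35,.5):
  for pos in([440,60,340],[480,0,350]):
    X=M@R.from_rotvec(rv*f).as_matrix();print(f,pos,chain(s['qpos'],[(np.array(pos),X),pre,(gp,G)])[0]);
X=M@R.from_rotvec(rv*.5).as_matrix()
show((np.array([440,40,350]),X),pre,(gp,G),(gp+[0,0,200],G),wp(462.0,-0.5,392.8,0.03,5.17,-0.52),(hp-100*H[:,2]+[0,0,40],H),(hp,H))
E
```

```text
[ 0.33  0.9  -0.81  1.67 -0.19  0.99  0.35] 18.575
0.35 [440, 60, 340] 0.23029094051783647
0.35 [480, 0, 350] 0.23564767088033237
0.5 [440, 60, 340] 0.21787085610583548
0.5 [480, 0, 350] 0.22362832133186247
18.575 [ 0.33  0.9  -0.81  1.67 -0.19  0.99  0.35]
d ([-6.2, -166.7, -216.5], [0.172, -0.446, -0.623]) ang 0.79 dist 273 q [ 0.72  0.45 -1.    1.75  0.09  1.26  0.92] mar 0.25 err 0.0
d ([-288.7, -191.5, 70.9], [0.172, -0.446, -0.623]) ang 0.79 dist 354 q [ 0.89  0.77 -0.89  1.77  0.74  0.72  1.49] mar 0.26 err 0.0
d ([14.5, 0.0, 168.2], [0.0, 0.0, 0.0]) ang 0.00 dist 169 q [ 0.71  0.97 -0.63  1.79  0.99  0.45  1.28] mar 0.22 err 0.0
d ([-48.4, 0.0, -194.1], [0.0, 0.0, 0.0]) ang 0.00 dist 200 q [ 0.87  0.76 -0.92  1.68  0.7   0.82  1.52] mar 0.29 err 0.0
d ([182.3, 37.5, -236.4], [0.289, 0.086, 2.3]) ang 2.32 dist 301 q [ 0.8   0.2  -0.45  1.77  0.12  1.17 -0.21] mar 0.35 err 0.0
d ([199.7, 85.6, 274.6], [0.294, 1.328, -0.339]) ang 1.40 dist 350 q [ 1.03  1.34 -0.78  1.44 -0.41  1.22  0.68] mar 0.47 err 0.0
d ([-38.8, 0.0, 109.7], [0.0, 0.0, 0.0]) ang 0.00 dist 116 q [ 0.94  1.44 -0.8   1.54 -0.43  1.    0.75] mar 0.45 err 0.0
```

Up and clear of the tray, around the dispenser.

Request:
{"api": "play_rows", "payload": {
  "deltas": [-1,-28,-36,0.029,-0.074,-0.104,1,-2,-56,-72,0.057,-0.149,-0.208,1,-3,-83,-108,0.086,-0.223,-0.311,1,-4,-111,-144,0.115,-0.297,-0.415,1,-5,-139,-180,0.143,-0.372,-0.519,1,-6,-167,-216,0.172,-0.446,-0.623,1,-6,-167,-216,0.172,-0.446,-0.623,1]
}}

```text
clock: 19.45
eef_pos: [439.0, 40.3, 350.7]
tool_rot: [2.968, -0.262, 2.793]
force: [1.4, 0.2, -0.6]
width: 85.3
gripper_force: 0.0
```

```bash
python3 - <<'E'
from t6 import *
show((gp-110*G[:,2]+[0,0,60],G),(gp,G))
E
```

```text
[ 0.72  0.45 -1.    1.75  0.09  1.26  0.91] 19.45
19.45 [ 0.72  0.45 -1.    1.75  0.09  1.26  0.91]
d ([-289.5, -191.5, 72.9], [0.171, -0.441, -0.623]) ang 0.78 dist 355 q [ 0.89  0.77 -0.89  1.77  0.74  0.72  1.48] mar 0.26 err 0.0
d ([14.5, 0.0, 168.2], [0.0, 0.0, 0.0]) ang 0.00 dist 169 q [ 0.71  0.98 -0.63  1.79  0.99  0.45  1.28] mar 0.22 err 0.0
```

Request:
{"api": "play_rows", "payload": {
  "deltas": [-36,-24,9,0.021,-0.055,-0.078,1,-72,-48,18,0.043,-0.11,-0.156,1,-109,-72,27,0.064,-0.165,-0.234,1,-145,-96,36,0.086,-0.22,-0.312,1,-181,-120,46,0.107,-0.276,-0.389,1,-217,-144,55,0.128,-0.331,-0.467,1,-253,-168,64,0.15,-0.386,-0.545,1,-290,-191,73,0.171,-0.441,-0.623,1,-290,-191,73,0.171,-0.441,-0.623,1]
}}

```text
clock: 20.58
eef_pos: [615.2, -210.4, 166.8]
tool_rot: [3.135, 0.236, -2.918]
force: [0.2, 0.1, 0.7]
width: 85.2
gripper_force: 0.0
```

```bash
python3 - <<'E'
from t6 import *
show((gp-40*G[:,2],G),(gp,G));print(gp)
s=get_image('side')[:,:,::-1];a=get_image('top')[:,:,::-1]
x0,y0,x1,y1=335,255,380,300;h=cv2.cvtColor(s.copy(),cv2.COLOR_BGR2HSV)[y0:y1,x0:x1]
m=((h[...,2]>140)&(h[...,1]<60)).astype(np.uint8);cs,_=cv2.findContours(m,0,1);c=max(cs,key=cv2.contourArea)+np.array([x0,y0]);print(cv2.contourArea(c),cv2.boundingRect(c))
E
```

```text
[ 0.89  0.78 -0.89  1.77  0.74  0.72  1.48] 20.575
20.575 [ 0.89  0.78 -0.89  1.77  0.74  0.72  1.48]
d ([11.2, -1.9, 121.2], [0.006, -0.008, -0.003]) ang 0.01 dist 122 q [ 0.76  0.92 -0.69  1.8   0.93  0.51  1.33] mar 0.28 err 0.0
d ([-0.0, -0.0, 40.0], [0.0, 0.0, 0.0]) ang 0.00 dist 40 q [ 0.71  0.98 -0.63  1.79  0.99  0.45  1.28] mar 0.22 err 0.0
[ 642.0012647  -205.34985005    7.50497265]
426.5 (343, 259, 30, 31)
```

Request:
{"api": "play_rows", "payload": {
  "deltas": [4,-1,40,0.006,-0.008,-0.003,1,8,-2,80,0.006,-0.008,-0.003,1,11,-2,115,0.006,-0.008,-0.003,1,11,-2,140,0.006,-0.008,-0.003,1,11,-2,153,0.006,-0.008,-0.003,1,11,-2,160,0.006,-0.008,-0.003,1,11,-2,160,0.006,-0.008,-0.003,1]
}}

```text
clock: 21.55
eef_pos: [644.3, -202.6, 12.9]
tool_rot: [-3.139, 0.25, -2.909]
force: [-0.1, -0.0, -0.2]
width: 85.1
gripper_force: 0.0
```

```bash
python3 - <<'E'
from t6 import *
show((gp,G))
E
```

```text
[ 0.71  0.97 -0.64  1.79  0.99  0.45  1.28] 21.55
21.55 [ 0.71  0.97 -0.64  1.79  0.99  0.45  1.28]
d ([4.1, -2.2, 4.5], [-0.001, 0.005, 0.006]) ang 0.01 dist 6 q [ 0.71  0.98 -0.63  1.79  0.99  0.45  1.28] mar 0.22 err 0.0
```

Request:
{"api": "play_rows", "payload": {
  "deltas": [4,-2,3,-0.001,0.005,0.006,1,4,-2,3,-0.001,0.005,0.006,0.6,4,-2,3,-0.001,0.005,0.006,0,4,-2,3,-0.001,0.005,0.006,0,4,-2,3,-0.001,0.005,0.006,0,4,-2,3,-0.001,0.005,0.006,0,4,-2,3,-0.001,0.005,0.006,0]
}}

```text
clock: 22.42
eef_pos: [641.7, -205.7, 9.1]
tool_rot: [-3.141, 0.245, -2.915]
force: [-1.8, -0.3, 5.7]
width: 47.7
gripper_force: 61.9
```

```bash
python3 - <<'E'
from t6 import *
p,M,s=cur();tz=M[:,2];k=(p[2]-24)/tz[2];A=p-k*tz
mm=-np.array([*(M[:2,2]/np.linalg.norm(M[:2,2])),0])
print("k",k,"A",A,"s",35+(A-c)@mm,"lat",np.cross(mm,A-c)[2],"b in tool",M.T@mm, np.degrees(np.arctan2(mm[1],mm[0])))
show((p+[0,0,200],M),wp(462.0,-0.5,392.8,0.03,5.17,-0.52))
E
```

```text
[ 0.71  0.97 -0.63  1.79  0.99  0.45  1.28] 22.425
k 15.397011009086391 A [ 638.05870759 -206.54852922   24.        ] s 53.99100647166897 lat 0.3347491780350449 b in tool [ 0.97015584  0.00221917 -0.24247209] -167.15442637238536
22.425 [ 0.71  0.97 -0.63  1.79  0.99  0.45  1.28]
d ([-48.5, -0.1, -194.0], [0.0, 0.0, 0.0]) ang 0.00 dist 200 q [ 0.87  0.76 -0.93  1.68  0.69  0.82  1.52] mar 0.30 err 0.0
d ([182.2, 37.6, -235.0], [0.29, 0.087, 2.3]) ang 2.32 dist 300 q [ 0.8   0.2  -0.46  1.77  0.12  1.17 -0.21] mar 0.34 err 0.0
```

Request:
{"api": "play_rows", "payload": {
  "deltas": [-3,0,-10,0,0,0,0,-10,0,-40,0,0,0,0,-20,0,-80,0,0,0,0,-30,0,-120,0,0,0,0,-40,0,-160,0,0,0,0,-48,0,-194,0,0,0,0,-48,0,-194,0,0,0,0]
}}

```text
clock: 23.3
eef_pos: [642.8, -205.5, 211.9]
tool_rot: [-3.139, 0.249, -2.914]
force: [-0.3, 0.0, -2.1]
width: 47.5
gripper_force: 61.5
```

```bash
cat > pl.py <<'E'
from t6 import *
k=15.4
b=np.array([.97016,0,-.24247])
# place orientation: bottle axis (b in tool) exactly up, heading PH
def Hof(ph,pitch=np.degrees(np.arcsin(.24247))): return hd(ph,pitch,-1)
H=Hof(84);hp=np.array([591,-18,3+54.])+k*H[:,2]
E
python3 - <<'E'
from pl import *
print("up",H@b)
w=wp(462.0,-0.5,392.8,0.03,5.17,-0.52)
show(w,(hp-100*H[:,2]+[0,0,25],H),(hp,H))
E
```

```text
[ 0.87  0.75 -0.93  1.67  0.69  0.82  1.52] 23.3
up [2.77769688e-08 2.64280204e-07 1.00000106e+00]
23.3 [ 0.87  0.75 -0.93  1.67  0.69  0.82  1.52]
d ([182.9, 37.3, -233.4], [0.294, 0.092, 2.3]) ang 2.32 dist 299 q [ 0.8   0.2  -0.46  1.77  0.12  1.17 -0.21] mar 0.34 err 0.0
d ([198.5, 85.9, 289.2], [0.293, 1.327, -0.339]) ang 1.40 dist 361 q [ 1.03  1.36 -0.78  1.43 -0.39  1.21  0.68] mar 0.47 err 0.0
d ([-24.3, -0.0, 106.1], [0.0, 0.0, 0.0]) ang 0.00 dist 109 q [ 0.95  1.44 -0.81  1.54 -0.42  1.    0.74] mar 0.44 err 0.0
```

Request:
{"api": "play_rows", "payload": {
  "deltas": [13,3,-17,0.021,0.007,0.164,0,26,5,-33,0.042,0.013,0.329,0,39,8,-50,0.063,0.02,0.493,0,52,11,-67,0.084,0.026,0.658,0,65,13,-83,0.105,0.033,0.822,0,78,16,-100,0.126,0.039,0.987,0,92,19,-117,0.147,0.046,1.151,0,105,21,-134,0.168,0.053,1.316,0,118,24,-150,0.189,0.059,1.48,0,131,27,-167,0.21,0.066,1.645,0]
}}

```text
clock: 24.55
eef_pos: [470.3, -216.6, 337.9]
tool_rot: [3.07, 0.075, 1.699]
force: [1.1, -1.5, -1.2]
width: 47.3
gripper_force: 61.8
```

```bash
python3 - <<'E'
from pl import *
pp=(hp-100*H[:,2]+[0,0,25],H)
show(wp(462.0,-0.5,392.8,0.03,5.17,-0.52),pp,(hp,H))
show(pp,(hp,H))
E
```

```text
[ 0.79  0.31 -0.57  1.81  0.25  0.99  0.24] 24.55
24.55 [ 0.79  0.31 -0.57  1.81  0.25  0.99  0.24]
d ([-0.7, -60.8, -59.5], [0.074, 0.025, 0.65]) ang 0.65 dist 85 q [ 0.79  0.2  -0.45  1.77  0.12  1.17 -0.21] mar 0.57 err 0.0
d ([198.5, 85.9, 289.2], [0.293, 1.327, -0.339]) ang 1.40 dist 361 q [ 1.03  1.36 -0.78  1.43 -0.4   1.21  0.69] mar 0.47 err 0.0
d ([-24.3, -0.0, 106.1], [0.0, 0.0, 0.0]) ang 0.00 dist 109 q [ 0.94  1.44 -0.8   1.54 -0.43  1.    0.75] mar 0.45 err 0.0
24.55 [ 0.79  0.31 -0.57  1.81  0.25  0.99  0.24]
d ([119.0, 109.8, 235.5], [-0.089, 1.385, 0.255]) ang 1.41 dist 286 q [ 1.04  1.38 -0.82  1.43 -0.36  1.2   0.66] mar 0.43 err 0.0
d ([-24.3, -0.0, 106.1], [0.0, 0.0, 0.0]) ang 0.00 dist 109 q [ 0.96  1.45 -0.84  1.54 -0.38  0.99  0.71] mar 0.41 err 0.0
```

Request:
{"api": "play_rows", "payload": {
  "deltas": [13,12,20,-0.01,0.154,0.028,0,26,24,40,-0.02,0.308,0.057,0,40,37,65,-0.03,0.462,0.085,0,53,49,90,-0.04,0.616,0.113,0,66,61,118,-0.049,0.769,0.142,0,79,73,147,-0.059,0.923,0.17,0,93,85,177,-0.069,1.077,0.198,0,106,98,207,-0.079,1.231,0.227,0,119,110,235,-0.089,1.385,0.255,0,119,110,235,-0.089,1.385,0.255,0]
}}

```text
clock: 25.8
eef_pos: [579.1, -96.7, 92.4]
tool_rot: [-3.08, -1.333, 1.413]
force: [-1.2, -0.8, -1.0]
width: 47.7
gripper_force: 61.7
```

```bash
python3 - <<'E'
from pl import *
p,M,s=cur();print(p,"axis up",M@b)
show((hp-60*H[:,2]+[0,0,12],H),(hp+[0,0,12],H),(hp,H))
a=get_image('side')[:,:,::-1];e=get_image('top')[:,:,::-1]
cv2.imwrite('pics/st.png',np.hstack([cv2.resize(a[150:320,220:420],(400,340)),cv2.resize(e[120:290,220:420],(400,340))]))
E
```

```text
[ 1.03  1.39 -0.79  1.43 -0.37  1.21  0.67] 25.8
[579.14550618 -96.67846743  92.44672482] axis up [ 0.01373207 -0.00876752  0.99986833]
25.8 [ 1.03  1.39 -0.79  1.43 -0.37  1.21  0.67]
d ([-3.7, 4.0, 38.1], [-0.01, -0.007, -0.012]) ang 0.02 dist 38 q [ 1.01  1.4  -0.81  1.48 -0.38  1.12  0.69] mar 0.44 err 0.0
d ([-0.0, -0.0, 60.0], [0.0, 0.0, 0.0]) ang 0.00 dist 60 q [ 0.96  1.43 -0.83  1.55 -0.4   0.99  0.71] mar 0.42 err 0.0
d ([-11.6, -0.0, 2.9], [0.0, 0.0, 0.0]) ang 0.00 dist 12 q [ 0.96  1.45 -0.82  1.54 -0.4   0.99  0.72] mar 0.42 err 0.0
```

View pics/st.png

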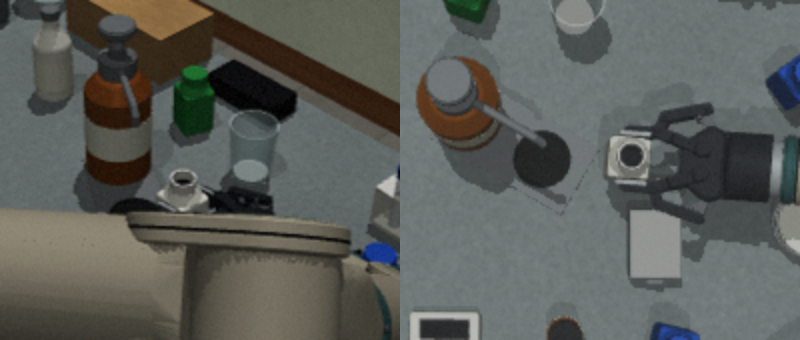

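```bash
python3 - <<'E'
from pl import *
e=get_image('top');g_=cv2.cvtColor(e,cv2.COLOR_RGB2GRAY)
def blob(x0,y0,x1,y1,th):
    m=(g_[y0:y1,x0:x1]<th).astype(np.uint8);cs,_=cv2.findContours(m,0,1);c=max(cs,key=cv2.contourArea)+np.array([x0,y0]);return cv2.contourArea(c),cv2.minEnclosingCircle(cv2.convexHull(c)),cv2.fitEllipse(c)
for th in(40,50):
    a=blob(270,180,312,216,th);print(th,a,onz('top',a[1][0],3),onz('top',a[2][0],3))
a=blob(328,190,343,206,70);print(a)
p,M,s=cur();A=p-k*M[:,2];print("axis pt",A,"mouth pred px",proj('top',A+[0,0,42.]),"mouth",onz('top',a[1][0],A[2]+42))
# spout tip by model: dispenser axis from plunger and tip direction
print(proj('top',[591,-18,151]),proj('side',[591,-18,151]))
E
```

```text
[ 1.03  1.37 -0.8   1.42 -0.37  1.21  0.67] 25.9
40 (473.0, ((290.44677734375, 199.294677734375), 13.948047637939453), ((290.3026428222656, 200.01724243164062), (24.58255958557129, 27.0882625579834), 79.6659164428711)) [591.43169114 -16.05760028   3.        ] [589.61969032 -15.70362322   3.        ]
50 (529.0, ((290.5276184082031, 199.4226531982422), 14.232328414916992), ((290.4851379394531, 199.9432830810547), (25.619524002075195, 27.793519973754883), 76.08514404296875)) [591.11153692 -16.26005253   3.        ] [589.80642108 -16.15795123   3.        ]
(80.0, ((335.94232177734375, 196.42308044433594), 5.504441261291504), ((335.9637145996094, 196.2941131591797), (9.925066947937012, 10.492552757263184), 120.8310775756836))
axis pt [ 583.73928523 -114.76696347  111.05487229] mouth pred px [336.06493812 195.74472149] mouth [ 582.25494064 -114.49207155  153.05487229]
[291.55131615 192.41194361] [288.79319802 213.55395554]
```

Request:
{"api": "play_rows", "payload": {
  "deltas": [0,0,0,0,0,0,0,0,0,0,0,0,0,0]
}}

```text
clock: 26.2
eef_pos: [585.1, -100.9, 107.3]
tool_rot: [3.111, -1.319, 1.501]
force: [0.8, 0.2, -0.9]
width: 47.2
gripper_force: 61.7
```

```bash
cat >> pl.py <<'E'
hp=np.array([591.7,-16.8,3+54.])+k*H[:,2]
E
python3 - <<'E'
from pl import *
p,M,s=cur();print(p,"axis up",M@b,s['force'])
show((hp+[0,0,12],H),(hp,H))
E
```

```text
[ 1.03  1.36 -0.8   1.42 -0.37  1.21  0.67] 26.2
[ 585.13715365 -100.9105724   107.28774612] axis up [-0.00690457  0.00758729  0.99994844] [ 0.82619585  0.1993285  -0.94357351]
26.2 [ 1.03  1.36 -0.8   1.42 -0.37  1.21  0.67]
d ([-15.9, -2.0, 106.6], [-0.003, 0.007, 0.009]) ang 0.01 dist 108 q [ 0.96  1.43 -0.83  1.55 -0.41  0.99  0.72] mar 0.42 err 0.0
d ([-11.6, -0.0, 2.9], [0.0, 0.0, 0.0]) ang 0.00 dist 12 q [ 0.95  1.45 -0.82  1.54 -0.4   0.99  0.72] mar 0.42 err 0.0
```

Request:
{"api": "play_rows", "payload": {
  "deltas": [-10,-1,5,-0.003,0.007,0.009,0,-16,-2,14,-0.003,0.007,0.009,0,-16,-2,32,-0.003,0.007,0.009,0,-16,-2,54,-0.003,0.007,0.009,0,-16,-2,76,-0.003,0.007,0.009,0,-16,-2,94,-0.003,0.007,0.009,0,-16,-2,104,-0.003,0.007,0.009,0,-16,-2,107,-0.003,0.007,0.009,0,-16,-2,107,-0.003,0.007,0.009,0]
}}

```text
clock: 27.32
eef_pos: [592.4, -0.5, 62.1]
tool_rot: [-3.118, -1.331, 1.443]
force: [0.7, -0.4, -0.2]
width: 47.7
gripper_force: 61.7
```

```bash
python3 - <<'E'
from pl import *
p,M,s=cur();A=p-k*M[:,2];print(A,"axis up",M@b,s['force'])
show((hp,H))
e=get_image('top');g_=cv2.cvtColor(e,cv2.COLOR_RGB2GRAY)
print(proj('top',A+[0,0,42]),proj('side',A+[0,0,42]))
E
```

```text
[ 0.95  1.44 -0.83  1.55 -0.41  0.99  0.72] 27.325
[590.80157107 -15.36154703  65.7829138 ] axis up [ 0.00492485 -0.0060072   0.99997089] [ 0.67916745 -0.36821528 -0.16615311]
27.325 [ 0.95  1.44 -0.83  1.55 -0.41  0.99  0.72]
d ([-8.9, 1.1, 0.8], [-0.001, -0.005, -0.005]) ang 0.01 dist 9 q [ 0.95  1.45 -0.82  1.54 -0.4   0.99  0.72] mar 0.42 err 0.0
[290.28572855 194.75569601] [288.0074538  226.75128358]
```

Descend to just above the plate, then touch down by force.

Request:
{"api": "play_rows", "payload": {
  "deltas": [-3,1,0,-0.001,-0.005,-0.005,0,-5,1,0,-0.001,-0.005,-0.005,0,-7,1,0,-0.001,-0.005,-0.005,0,-7,1,0,-0.001,-0.005,-0.005,0]
}}

```text
clock: 27.88
eef_pos: [593.1, -2.0, 55.9]
tool_rot: [-3.14, -1.327, 1.465]
force: [0.5, -0.9, 1.0]
width: 47.4
gripper_force: 61.8
```

Request:
{"api": "play_rows", "payload": {
  "deltas": [-0.7,0,0,0,0,0,0,-1.4,0,0,0,0,0,0,-1.4,0,0,0,0,0,0]
}}

```text
clock: 28.25
eef_pos: [593.2, -2.0, 55.9]
tool_rot: [3.141, -1.329, 1.467]
force: [-0.5, -2.8, 5.1]
width: 47.3
gripper_force: 61.8
```

```bash
python3 - <<'E'
from pl import *
p,M,s=cur();A=p-k*M[:,2];print(A,"axis up",M@b,s['force'])
show((hp,H))
E
```

```text
[ 0.95  1.44 -0.83  1.54 -0.4   0.99  0.72] 28.25
[591.60015337 -16.86558013  59.55205482] axis up [-3.70911220e-04 -3.27201244e-03  9.99995641e-01] [-0.50315054 -2.8160808   5.08371439]
28.25 [ 0.95  1.44 -0.83  1.54 -0.4   0.99  0.72]
d ([-2.5, 0.1, 0.7], [-0.001, -0.003, 0.0]) ang 0.00 dist 3 q [ 0.95  1.45 -0.82  1.54 -0.4   0.99  0.72] mar 0.43 err 0.0
```

Request:
{"api": "play_rows", "payload": {
  "deltas": [0,0,0,0,0,0,0.75,0,0,0,0,0,0,1,0,0,0,0,0,0,1,0,0,0,0,0,0,1,0,0,-10,0,0,0,1,0,0,-30,0,0,0,1,0,0,-55,0,0,0,1,0,0,-80,0,0,0,1,10,0,-105,0,0,0,1,25,0,-130,0,0,0,1]
}}

```text
clock: 29.5
eef_pos: [580.1, -123.2, 109.9]
tool_rot: [-3.137, -1.326, 1.461]
force: [-0.1, -0.7, 0.4]
width: 85.2
gripper_force: 0.0
```

```bash
cat > t7.py <<'E'
from pl import *
p,M,s=cur();print(p,s['force'],s['width']);q0=s['qpos']
for n,f in(('side',4),('top',3)):cv2.imwrite(f'pics/rel_{n}.png',get_image(n)[:,:,::-1])
# white open bottle in views
im=cv2.imread('pics/rel_top.png');g_=cv2.cvtColor(im,cv2.COLOR_BGR2GRAY)
x0,y0,x1,y1=270,175,315,225;m=((g_[y0:y1,x0:x1]>140)).astype(np.uint8);cs,_=cv2.findContours(m,0,1);c0=cv2.convexHull(np.vstack([c_ for c_ in cs if cv2.contourArea(c_)>8]))+np.array([x0,y0])
print(cv2.minAreaRect(c0),"pred body top",proj('top',[591.6,-16.9,73]),"mouth",proj('top',[591.6,-16.9,99]))
# plunger press search
pt=np.array([647,76,236.])
D=lambda ro,tl=0,ta=0:rot([np.sin(tl)*np.cos(ta),np.sin(tl)*np.sin(ta),-np.cos(tl)],[np.cos(ro),np.sin(ro),0])
res=[]
back=(p-40*M[:,2]+[0,0,180],M)
for ro in np.arange(-3,3.1,.5):
    for tl,ta in((0,0),(.2,1.5),(.2,-1.5),(.2,0),(.2,3.1)):
        a,q=chain(q0,[back,(np.array([560,-100,380]),D(ro,tl,ta)),(pt+[0,0,60],D(ro,tl,ta)),(pt-[0,0,16],D(ro,tl,ta))]);res.append((round(a,2),ro,tl,ta,q.round(2)))
res.sort(key=lambda v:-v[0]);print(*res[:4],sep='\n')
E
python3 t7.py
```

```text
[ 1.05  1.36 -0.79  1.39 -0.37  1.26  0.66] 29.5
[ 580.11477234 -123.24486739  109.94563172] [-0.05238138 -0.72401934  0.44928895] 85.22876598776821
((292.00494384765625, 192.45050048828125), (19.2042179107666, 14.229032516479492), 5.710592269897461) pred body top [290.90060835 196.10889081] mouth [290.94736897 194.8481704 ]
(np.float64(0.39), np.float64(-2.0), 0, 0, array([-0.09,  0.64, -0.12,  1.52,  0.09,  0.98, -2.24]))
(np.float64(0.39), np.float64(-2.0), 0.2, 1.5, array([ 0.06,  0.64, -0.19,  1.56, -0.11,  0.92, -2.03]))
(np.float64(0.39), np.float64(-2.0), 0.2, -1.5, array([-0.23,  0.66, -0.06,  1.51,  0.27,  1.03, -2.43]))
(np.float64(0.39), np.float64(-2.0), 0.2, 3.1, array([-0.09,  0.76, -0.1 ,  1.31,  0.03,  1.28, -2.17]))
```

```bash
python3 - <<'E'
from pl import *
a=cv2.imread('pics/rel_side.png');e=cv2.imread('pics/rel_top.png')
cv2.imwrite('pics/rel.png',np.hstack([cv2.resize(a[170:290,240:340],(400,480),interpolation=cv2.INTER_CUBIC),cv2.resize(e[140:230,230:305],(400,480),interpolation=cv2.INTER_CUBIC)]))
D=lambda ro:rot([0,0,-1],[np.cos(ro),np.sin(ro),0])
p,M,s=cur()
for ro in(-2,-1,0):
    show((p-40*M[:,2]+[0,0,180],M),(np.array([560,-100,380]),D(ro)),(np.array([647,76,296.]),D(ro)),(np.array([647,76,222.]),D(ro)))
E
```

```text
[ 1.05  1.36 -0.79  1.39 -0.37  1.26  0.66] 29.6
29.6 [ 1.05  1.36 -0.79  1.39 -0.37  1.26  0.66]
d ([174.5, 0.6, -84.1], [0.0, 0.0, 0.0]) ang 0.00 dist 194 q [ 1.11  1.12 -0.86  1.35 -0.46  1.45  0.49] mar 0.39 err 0.0
d ([91.5, -24.2, 40.4], [-1.224, -0.888, 1.575]) ang 2.18 dist 103 q [ 0.2   0.38 -0.1   1.52  0.04  1.24 -1.91] mar 0.40 err 0.0
d ([5.9, -196.2, 84.0], [0.0, 0.0, 0.0]) ang 0.00 dist 214 q [-0.09  0.58 -0.13  1.43  0.08  1.14 -2.22] mar 0.71 err 0.0
d ([0.0, 0.0, 74.0], [0.0, 0.0, 0.0]) ang 0.00 dist 74 q [-0.09  0.64 -0.12  1.52  0.09  0.99 -2.24] mar 0.70 err 0.0
29.6 [ 1.05  1.36 -0.79  1.39 -0.37  1.26  0.66]
d ([174.5, 0.6, -84.1], [0.0, 0.0, 0.0]) ang 0.00 dist 194 q [ 1.11  1.12 -0.86  1.35 -0.46  1.45  0.49] mar 0.39 err 0.0
d ([91.5, -24.2, 40.4], [-0.584, -1.231, 0.756]) ang 1.56 dist 103 q [ 0.34  0.39 -0.32  1.52  0.13  1.25 -1.  ] mar 0.41 err 0.0
d ([168.3, -101.1, 84.0], [0.0, 0.0, 0.0]) ang 0.00 dist 214 q [ 0.03  0.59 -0.33  1.42  0.2   1.16 -1.32] mar 0.75 err 0.0
d ([0.0, 0.0, 74.0], [0.0, 0.0, 0.0]) ang 0.00 dist 74 q [ 0.02  0.65 -0.31  1.52  0.22  1.01 -1.35] mar 0.77 err 0.0
29.6 [ 1.05  1.36 -0.79  1.39 -0.37  1.26  0.66]
d ([174.5, 0.6, -84.1], [0.0, 0.0, 0.0]) ang 0.00 dist 194 q [ 1.11  1.12 -0.86  1.35 -0.46  1.45  0.49] mar 0.39 err 0.0
d ([91.5, -24.2, 40.4], [0.075, -1.322, -0.091]) ang 1.33 dist 103 q [ 0.51  0.42 -0.58  1.52  0.24  1.27 -0.1 ] mar 0.40 err 0.0
d ([176.0, 87.0, 84.0], [0.0, 0.0, 0.0]) ang 0.00 dist 214 q [ 0.15  0.62 -0.55  1.42  0.34  1.2  -0.44] mar 0.67 err 0.0
d ([0.0, 0.0, 74.0], [0.0, 0.0, 0.0]) ang 0.00 dist 74 q [ 0.14  0.69 -0.53  1.51  0.38  1.05 -0.48] mar 0.71 err 0.0
```

View pics/rel.png

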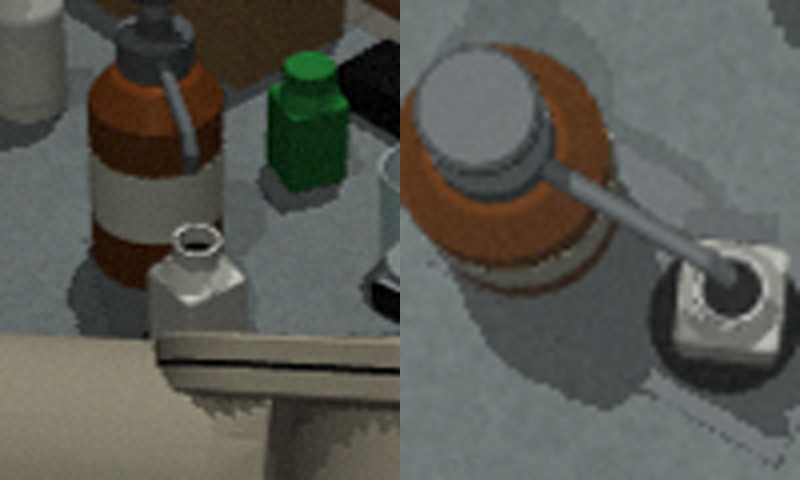

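```bash
python3 - <<'E'
from h import *
print("mouth",onz('side',(289.25,229.8),99)[:2],onz('top',(292.8,193.8),99)[:2])
print("tip",onz('side',(287.6,212.2),151)[:2],onz('top',(293.0,192.3),151)[:2])
print("pad left/bottom edges etc", onz('top',(230+(650-400)/400*75,196),3),onz('top',(290,140+392/480*90),3))
E
```

```text
mouth [592.1781584  -18.52037803] [594.0297448  -21.13852486]
tip [592.60723984 -11.90087446] [591.25503532 -21.15995851]
pad left/bottom edges etc [599.59455001  17.8311615    3.        ] [555.91901739 -15.05036903   3.        ]
```

Request:
{"api": "play_rows", "payload": {
  "deltas": [35,0,-25,0,0,0,0.5,75,0,-45,0,0,0,0,125,0,-65,0,0,0,0,174,0,-84,0,0,0,0,174,0,-84,0,0,0,0]
}}

```text
clock: 30.22
eef_pos: [577.6, -160.7, 302.9]
tool_rot: [3.117, -1.325, 1.49]
force: [-0.4, -0.3, 0.1]
width: -0.0
gripper_force: 0.0
```

```bash
python3 - <<'E'
from seg import *
D0=rot([0,0,-1],[1,0,0])
show((np.array([560,-100,380]),D0),(np.array([647,76,266.]),D0),(np.array([647,76,222.]),D0))
E
```

```text
30.225 [ 1.11  1.12 -0.87  1.35 -0.46  1.45  0.49]
d ([89.2, -23.4, 38.0], [0.074, -1.323, -0.085]) ang 1.33 dist 100 q [ 0.51  0.42 -0.58  1.52  0.24  1.27 -0.1 ] mar 0.40 err 0.0
d ([176.0, 87.0, 114.0], [0.0, 0.0, 0.0]) ang 0.00 dist 227 q [ 0.15  0.65 -0.54  1.46  0.35  1.13 -0.45] mar 0.67 err 0.0
d ([0.0, 0.0, 44.0], [0.0, 0.0, 0.0]) ang 0.00 dist 44 q [ 0.14  0.69 -0.53  1.51  0.38  1.05 -0.48] mar 0.71 err 0.0
```

Request:
{"api": "play_rows", "payload": {
  "deltas": [10,-3,4,0.008,-0.147,-0.009,0,20,-5,8,0.016,-0.294,-0.019,0,30,-8,13,0.025,-0.441,-0.028,0,40,-10,17,0.033,-0.588,-0.038,0,50,-13,21,0.041,-0.735,-0.047,0,59,-16,25,0.049,-0.882,-0.057,0,69,-18,30,0.058,-1.029,-0.066,0,79,-21,34,0.066,-1.176,-0.076,0,89,-23,38,0.074,-1.323,-0.085,0,89,-23,38,0.074,-1.323,-0.085,0]
}}

```text
clock: 31.48
eef_pos: [559.9, -94.7, 376.6]
tool_rot: [-3.137, -0.004, 1.581]
force: [-0.9, 0.0, -1.1]
width: 0.1
gripper_force: 0.0
```

```bash
python3 - <<'E'
from seg import *
D0=rot([0,0,-1],[1,0,0])
show((np.array([647,76,256.]),D0),(np.array([647,76,222.]),D0))
E
```

```text
31.475 [ 0.5   0.43 -0.58  1.52  0.23  1.27 -0.1 ]
d ([169.3, 89.5, 120.8], [-0.005, -0.004, 0.011]) ang 0.01 dist 226 q [ 0.14  0.65 -0.53  1.47  0.35  1.11 -0.45] mar 0.68 err 0.0
d ([0.0, 0.0, 34.0], [0.0, 0.0, 0.0]) ang 0.00 dist 34 q [ 0.14  0.68 -0.52  1.51  0.37  1.04 -0.47] mar 0.72 err 0.0
```

Move across at height first, then down to 20 mm above the plunger.

Request:
{"api": "play_rows", "payload": {
  "deltas": [40,22,15,0,0,0,0,80,43,30,-0.002,-0.002,0.005,0,125,66,45,-0.005,-0.004,0.011,0,155,82,60,-0.005,-0.004,0.011,0,169,89,80,-0.005,-0.004,0.011,0,169,89,105,-0.005,-0.004,0.011,0,169,89,120,-0.005,-0.004,0.011,0,169,89,120,-0.005,-0.004,0.011,0]
}}

```text
clock: 32.48
eef_pos: [647.0, 66.9, 254.3]
tool_rot: [-3.137, 0.003, 1.558]
force: [0.1, -0.2, -0.1]
width: 0.0
gripper_force: 0.0
```

```bash
python3 - <<'E'
from seg import *
D0=rot([0,0,-1],[1,0,0])
show((np.array([647,76,222.]),D0))
E
```

```text
32.475 [ 0.16  0.66 -0.53  1.47  0.35  1.11 -0.46]
d ([9.1, -0.0, 32.3], [-0.004, 0.002, -0.013]) ang 0.01 dist 34 q [ 0.14  0.69 -0.52  1.51  0.38  1.04 -0.48] mar 0.72 err 0.0
```

Request:
{"api": "play_rows", "payload": {
  "deltas": [0,0,0,0,0,0,0,0,0,8,0,0,0,0,0,0,14,0,0,0,0,0,0,14,0,0,0,0]
}}

```text
clock: 32.98
eef_pos: [647.6, 68.8, 241.5]
tool_rot: [-3.14, 0.002, 1.56]
force: [-0.3, 0.5, -0.6]
width: -0.5
gripper_force: 0.0
```

Request:
{"api": "play_rows", "payload": {
  "deltas": [4,0,0,0,0,0,0,7,0,0,0,0,0,0,7,0,5,0,0,0,0,7,0,9,0,0,0,0,7,0,13,0,0,0,0,7,0,16,0,0,0,0,7,0,16,0,0,0,0]
}}

```text
clock: 33.85
eef_pos: [648.2, 76.3, 226.5]
tool_rot: [-3.141, 0.001, 1.56]
force: [-1.6, 0.6, 6.2]
width: -0.0
gripper_force: 3.0
```

Request:
{"api": "play_rows", "payload": {
  "deltas": [0,0,2,0,0,0,0,0,0,4,0,0,0,0,0,0,5,0,0,0,0,0,0,5.5,0,0,0,0,0,0,5.5,0,0,0,0]
}}

```text
clock: 34.48
eef_pos: [648.2, 76.3, 222.1]
tool_rot: [3.141, 0.001, 1.56]
force: [-1.9, 0.1, 9.9]
width: -0.0
gripper_force: 5.0
```

Request:
{"api": "play_rows", "payload": {
  "deltas": [0,0,0.8,0,0,0,0,0,0,1.5,0,0,0,0,0,0,1.5,0,0,0,0]
}}

```text
clock: 34.85
eef_pos: [648.3, 76.3, 222.0]
tool_rot: [3.14, 0.001, 1.56]
force: [-4.8, 0.3, 16.7]
width: -0.2
gripper_force: 8.5
```

Bottomed: the height stays at 222 while the force rises to 16.7 N. Now release and retreat upward.

Request:
{"api": "play_rows", "payload": {
  "deltas": [0,0,-4,0,0,0,0,0,0,-10,0,0,0,0,0,0,-18,0,0,0,0,0,0,-35,0,0,0,0,0,0,-65,0,0,0,0,0,0,-100,0,0,0,0,0,0,-140,0,0,0,0,-50,-30,-150,0,0,0,0,-105,-60,-150,0,0,0,0,-105,-60,-150,0,0,0,0]
}}

```text
clock: 36.1
eef_pos: [585.1, -35.6, 369.8]
tool_rot: [-3.139, 0.007, 1.55]
force: [0.0, 0.1, 0.3]
width: -0.0
gripper_force: 0.0
```

```bash
python3 - <<'E'
from seg import *
p,M,s=cur();print(p,s['force'],s['clock'])
f={n:get_image(n)[:,:,::-1].copy() for n in('side','top')}
for n in f:cv2.imwrite(f'pics/end_{n}.png',f[n])
def diff(a,b,box):
    x0,y0,x1,y1=box;return round(float(np.abs(a[y0:y1,x0:x1].astype(int)-b[y0:y1,x0:x1]).mean()),1)
st,tt=cv2.imread('pics/side0.png'),cv2.imread('pics/top0.png')
T={'tipbox':(330,220,365,265),'dishes':(405,212,445,252),'blue1':(345,278,372,308),'blue2':(402,140,438,178),'green':(238,98,270,132),'beaker':(290,100,325,140),'round':(145,132,182,168),'jar':(290,275,314,300),'timer':(222,272,262,306)}
print({k:diff(f['top'],tt,v) for k,v in T.items()})
S={'jar':(215,280,240,312),'timer':(170,255,215,290),'blue1':(243,303,275,350),'dishes':(340,320,385,365),'tipbox':(272,280,316,320),'plunger':(266,155,292,185),'blue2':(395,270,420,312),'green':(305,182,328,218),'beaker':(333,205,360,243),'round':(234,142,260,202)}
print({k:diff(f['side'],st,v) for k,v in S.items()})
r=cv2.imread('pics/rel_top.png');print('bottle top rel',diff(f['top'],r,(272,180,312,220)))
r=cv2.imread('pics/rel_side.png');print('bottle side rel',diff(f['side'],r,(275,222,302,250)))
# capped bottle in tray: cap pixel
A=np.array([446.1,345.3,42.2])-15.4*T_[:,2] if 0 else None
for n in f:
    u=proj(n,[435+0,0,0]) if 0 else None
E
```

```text
[585.11382538 -35.59310111 369.82174756] [1.82007319e-05 9.62542171e-02 2.53864847e-01] 36.1
{'tipbox': 19.7, 'dishes': 4.5, 'blue1': 56.7, 'blue2': 3.7, 'green': 16.6, 'beaker': 28.9, 'round': 3.5, 'jar': 14.4, 'timer': 4.3}
{'jar': 5.2, 'timer': 4.7, 'blue1': 14.5, 'dishes': 5.1, 'tipbox': 6.7, 'plunger': 3.5, 'blue2': 3.9, 'green': 3.7, 'beaker': 4.4, 'round': 4.2}
bottle top rel 22.3
bottle side rel 4.6
```

```bash
python3 - <<'E'
from h import *
def bb(f,box,cond):
    x0,y0,x1,y1=box;h=cv2.cvtColor(cv2.imread(f),cv2.COLOR_BGR2HSV)[y0:y1,x0:x1];m=cond(h).astype(np.uint8);cs,_=cv2.findContours(m,0,1)
    return max((cv2.boundingRect(c+np.array([x0,y0])) for c in cs),key=lambda r:r[2]*r[3]) if cs else None
blue=lambda h:(h[...,0]>100)&(h[...,0]<135)&(h[...,1]>120)&(h[...,2]>40)
print("blue1",bb('pics/side0.png',(235,295,285,355),blue),bb('pics/end_side.png',(235,295,285,355),blue))
white=lambda h:(h[...,2]>120)&(h[...,1]<50)
A=[435,352]
Tz=np.array([-.53*.707,.848*.707,-.707]);A=np.array([446.1,345.3,42.2])-15.4*Tz;print("A",A)
for n in('side','top'):
    u=proj(n,[A[0],A[1],100]).astype(int);v=proj(n,[A[0],A[1],4]);print(n,u,v.round(),bb(f'pics/end_{n}.png',(u[0]-25,max(u[1]-25,0),u[0]+25,u[1]+50),white))
E
```

```text
blue1 (245, 305, 28, 46) (245, 305, 28, 46)
A [451.870534  336.0671456  53.0878   ]
side [166 192] [172. 219.] (142, 167, 23, 6)
top [135 255] [148. 255.] (134, 243, 17, 19)
```

```bash
python3 -c "
from cell import *
print(finish_job())"
```

```text
the job is handed in; nothing more can be done
None
```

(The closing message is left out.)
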